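Gauge two steel rods and file them by length

ROBOT

A 6-joint arm with a two-finger parallel gripper is mounted at the origin on the work surface. World frame = base frame: x ahead of the robot, y to its left, z up, the work surface at z = 0. Lengths are in mm, angles in rad, forces in N, time in s.
With the tool pointing down it reaches from about 300 to 875 mm from the base axis. Payload 6.4 kg.
Tool frame: the origin (TCP) lies between the finger pads; the fingertips stand 22 mm ahead of it and the grasp point (between the pads) lies 3 mm ahead of it; z points along the fingers, y is the direction in which the jaws open and shut (so a half turn about z gives the same grasp; the last joint's range is limited). The gripper opens to 85 mm and grips with 20 to 120 N. Pads are 22 mm wide; open, the fingers measure 114 mm over their backs; the gripper's body (76 mm by 85 mm) begins 54 mm behind the grasp point. The pads swing forward as they close: fully open they stand 13 mm farther back than shut.
Start: joints at [-1.412, 0.181, 1.607, -0, 1.354, -0.206], TCP at [205.155, -537.171, 253.288] pointing down, gripper open.
Joint ranges: [-2.99, 2.99], [-0.89, 2.07], [0.3, 2.58], [-1.14, 4.28], [0, 2.63], [-3.12, 3.12]. Speed limits (rad/s): [2.57, 2.57, 3.01, 3.14, 3.14, 3.14].

INTERFACE

Orientations are given as [roll, pitch, yaw] about the fixed x, y, z axes, in that order (R = Rz(yaw) Ry(pitch) Rx(roll)).
In Python, from station import observe, capture, sign_off, trace gives the robot as it stands. The module is installed in compiled form; this text tells all that it offers.
- The arm moves only by the tool carry_out, never from a script. Its argument "increments" is a list of rows, each an object of numbers: "tx", "ty", "tz": the shift along the world's x, y, z in mm; "rx", "ry", "rz": the turn, a rotation vector about the world's x, y, z in degrees. A call has 1 to 20 rows; each row is the pose to reach, as a shift and turn from the pose commanded when the call began; what a row does not reach only later rows make up. A row lasts 1/12 s, in which the tool goes at most 41.7 mm and 7.16 degrees, less where a joint would pass 70% of its speed; a pose out of reach is approached as far as the arm can. A call with a gripper value outside its range is refused whole. "fingers" is the closure, from 0 (fully open) to 1 (shut), set as the call begins (left out, the last holds). The fingers move at their own pace and stop on an object; "newtons" is the grip in N (left out, the last holds). Time passes only in rows, so rows that repeat a pose let the fingers close. It gives the time, the measured TCP pose, the force and the opening at its end, in the units of the state.
- observe(): the state, without advancing time (a new reading comes with each control period).
- capture(name): name is "scene" or "top" or "wrist"; returns a dict with "img" (400x640x3 uint8, blue, green, red), "mtx" (3x3 intrinsics, pixels), "camera_from_world" (4x4, takes a point from world to camera coordinates). Camera axes: x right, y up, looking along -z (the intrinsics and any distortion apply to the point x, -y, -z); pixel columns grow to the right and rows downward; lengths in mm; the calibration is good to about 2 mm. The wrist camera is an equidistant fisheye: a pixel r from the principal point sees the ray r / f radians off the axis. A picture is of the moment at which its call begins. There is no depth.
- sign_off(): hands the job in, once; it reports no verdict.
Trained networks look in the newest picture that a camera, given by its name, has taken for a name from the list of things; names that differ only in an ending like _2 or _b are one class to them, and where a whole thing is asked for, a point or a joint stands for the part that bears it (a point fixed in the world has none). Each returns a list of dicts, best first, with "score" (0 to 1); they miss things now and then, are a little off and sometimes report something else, mostly with a low value. They report only what shows in the picture. A call takes as long as a camera call. They do not tell look-alikes from the thing itself.
- trace(camera, target): "mask" (400x640 bool, what is visible of it) and "xy" ([column, row] in pixels, amid what is visible of it).
The state is a dict: "t": time; "joints": joint angles; "qd": joint speeds; "effort": joint torques, N m; "position": TCP position; "eef_rot": TCP orientation; "wrist_force": force on the tool from outside, world axes, zero at the start; "wrist_torque": the same for the moment, N m; "gripper_width": opening from 0.0 (shut) to 1.0 (fully open).
Only numpy, scipy, OpenCV 4.12 (cv2) and the standard library are available. Lean on these libraries where they do the work, as an engineer would, in place of code of your own. Each camera call takes 0.05 s, during which the arm holds its last target.

TASK

Two plain dark steel rods lie in the sloping wooden rack beside a stoppered glass tube, which stays there. Take the shorter rod first, lower it level into the slot of the red-ended length gauge so that it goes right down between the red stops, then lay it in the cradle of the orange box; next rest the longer rod level across the tops of both red stops, showing that it does not go in, and lay it in the cradle of the blue box. Hold each rod in or on the gauge for about half a second, set the rods down without dropping them, leave everything else where it is and finish with both rods let go.

Things in the scene. Friction and masses are not known exactly. Their poses are not given: they have to be found in the camera images.
- rack: Wooden rack, fixed, base 200 x 290 mm. Origin on the bench under it, z up. Three places at its y = -75, 0, +75 mm; in each the rod's axis climbs 30 deg above level towards rack +x (the left, seen from the robot) from x = -55, z = 45 mm. Rods lie in V-notches of two 8 mm rails, 20 and 92 mm up from their lower end; between the rails there is free finger room on both sides and 40 mm beneath.
- rack_dowel (a point): Middle of the rack's carrying dowel: 12 mm thick, level along rack y, 220 mm up, over the rods; arms and posts hold it at rack y = +-136 mm. It blocks a hand coming straight down: come in square to the slope (tilted 30 deg, from the rack's -x side, the middle of the bench). Rods can be drawn off square to the slope, clear of the dowel.
- gauge: Length gauge, fixed: aluminium base 170 x 70 x 8 mm, slot along its x axis between two red stops with inner faces 112 mm apart, each 18 mm thick, tops at z = 62 mm. Slot 24 mm wide, floor at z = 30 mm, side walls 8 mm thick up to z = 62 mm; floor and walls are cut away over the middle 68 mm, down to the base, for fingers. Origin on the bench under the slot's centre, z up.
- gauge_slot (a point): Where the middle of the shorter rod is when it lies right down in the slot (38 mm above the bench, 4 mm to spare at each end, 4 mm at each side). Axes as the gauge.
- gauge_top (a point): Where the middle of the longer rod is when it rests level across the tops of both stops (70 mm above the bench), between small red ears (20 mm apart, 7 mm high) on each stop. Axes as the gauge.
- box_short: Orange box, fixed, outer 132 x 102 mm, x along its length. End walls 44 mm high, 120 mm apart inside; side walls 16 mm high, 90 mm apart inside; floor 6 mm. Two white ribs across it at x = +-40 mm (8 mm thick, tops a shallow 15 deg V) carry the rod along x; fingers have free room between the ribs. Origin on the bench under its centre, z up.
- box_short_seat (a point): Where the middle of the shorter rod is when it lies in the orange box's cradle, 34 mm above the bench.
- box_long: Blue box, fixed, outer 162 x 102 mm, x along its length. Made like the orange box, but end walls 150 mm apart inside and ribs at x = +-48 mm. Origin on the bench under its centre, z up.
- box_long_seat (a point): Where the middle of the longer rod is when it lies in the blue box's cradle, 34 mm above the bench.
- rod_short: Shorter dark steel rod, round, 16 mm diameter, 104 mm long, about 0.16 kg. Origin: centre of its lower end as it lies in the rack; its x axis runs along the rod to the upper end. Which of the rack's three places it lies in varies.
- rod_long: Longer dark steel rod, round, 16 mm diameter, 132 mm long, about 0.21 kg. Origin: centre of its lower end as it lies in the rack; its x axis runs along the rod to the upper end. Which place it lies in varies.
- rod_short_mid (a point): Middle of the shorter rod, on its axis (52 mm from the origin).
- rod_long_mid (a point): Middle of the longer rod, on its axis (66 mm from the origin).
- tube: Bystander: glass tube, 16 mm diameter, 132 mm long with its orange stopper at the upper end, lying in the third place of the rack. Origin: centre of its lower end; x along it.
- dish: Bystander: low glass dish, 90 mm across, 18 mm high, on the bench to the left of the rack. Origin: centre of its underside.
- beaker: Bystander: empty glass beaker, 70 mm across, 95 mm high, on the white tray along the far edge. Origin: centre of its underside.
- flask: Bystander: greenish conical flask, 80 mm across, 120 mm high, on the white tray. Origin: centre of its underside.
- jar: Bystander: amber jar with white cap, 64 mm across, 85 mm high, on the white tray. Origin: centre of its underside.
- spatula: Bystander: spatula, 190 mm long, lying flat on the bench on the robot's side of the gauge and boxes. Origin: its underside near the middle.
Mind the look-alikes: they are no part of the job. What is shaped like the rod_long but turquoise is not meant.

How it is judged (in metres and radians):
On the way, in this order (a step that is already met when the one before it is completed fails the run):
1. the shorter rod lies level, right down in the gauge slot (x of rod_short_mid in the frame of gauge between -0.012 and 0.012 m and y of rod_short_mid in the frame of gauge between -0.012 and 0.012 m and z of rod_short_mid in the frame of gauge between 0.033 and 0.044 m and angle between the x axis of rod_short and the x axis of gauge, either way round below 0.12 rad), for 0.2 s.
2. the shorter rod lies in the cradle of the orange box, let go (x of rod_short_mid in the frame of box_short between -0.012 and 0.012 m and y of rod_short_mid in the frame of box_short between -0.025 and 0.025 m and z of rod_short_mid in the frame of box_short between 0.029 and 0.04 m and angle between the x axis of rod_short and the x axis of box_short, either way round below 0.12 rad and linear speed of rod_short below 0.03 m/s and contact force between the fingers and rod_short below 0.1 N), for 0.2 s.
3. the longer rod rests level across both stops of the gauge, touching it (x of rod_long_mid in the frame of gauge between -0.012 and 0.012 m and y of rod_long_mid in the frame of gauge between -0.012 and 0.012 m and z of rod_long_mid in the frame of gauge between 0.065 and 0.076 m and angle between the x axis of rod_long and the x axis of gauge, either way round below 0.12 rad and contact force between rod_long and gauge above 0.2 N), for 0.2 s.
At the end, for the whole second after the job is handed in: The shorter rod lies in the orange box's cradle and the longer in the blue box's cradle: middle of the rod within 12 mm lengthwise and 25 mm sideways of the box's centre, its axis at the resting height of 34 mm (5 mm below to 6 mm above), along the box within 0.12 rad, both at rest and let go (all of step 2 and x of rod_long_mid in the frame of box_long between -0.012 and 0.012 m and y of rod_long_mid in the frame of box_long between -0.025 and 0.025 m and z of rod_long_mid in the frame of box_long between 0.029 and 0.04 m and angle between the x axis of rod_long and the x axis of box_long, either way round below 0.12 rad and linear speed of rod_long below 0.03 m/s and contact force between the fingers and rod_long below 0.1 N); the robot touches nothing.
It fails at once if a rod is dropped: it falls freely at more than 0.7 m/s (a drop of about 25 mm) ((linear speed of rod_short above 0.7 m/s and contact force between anything else and rod_short below 0.05 N) or (linear speed of rod_long above 0.7 m/s and contact force between anything else and rod_long below 0.05 N)).
It fails at once if the glass tube is moved more than 20 mm (distance of tube from where it was at the start of the episode above 0.02 m).
It fails at once if another bystander is moved more than 30 mm (distance of any of dish, beaker, flask, jar, spatula from where it was at the start of the episode above 0.03 m).
It also fails if it takes over 72 s, if anything falls off the work surface, if the arm or the gripper's body presses on something with over 40 N, if the wrist force passes 120 N, or if a joint passes its speed limit or range.

## Working session

There is one attempt and no reset: what is moved stays moved. The work goes in short steps, Python scripts to look and compute and a tool call to move; the robot and the scene stay as the last step left them, time stands still between calls to the robot, and variables do not carry over. Pictures are saved under pics/ and viewed, and the job is handed in when it is done.

Besides the shell and the picture viewer there is one more tool, called as name(argument=value, ...), one argument or row to a line, values as JSON. carry_out: Moves the arm, as the interface text tells. Its arguments: {"type":"object","properties":{"increments":{"type":"array"},"fingers":{"type":"number"},"newtons":{"type":"number"}},"required":["increments"]}

```bash
mkdir -p pics; cat > h.py <<'E'
import numpy as np, cv2
from station import observe, capture, sign_off, trace
def save(n,c): cv2.imwrite('pics/%s.png'%n,c['img'])
E
python3 - <<'E'
from h import *
s=observe(); print({k:np.round(v,3).tolist() for k,v in s.items()})
for n in ['scene','top','wrist']:
    c=capture(n); save(n+'0',c); print(n,c['mtx'].round(1).tolist(),c['camera_from_world'].round(4).tolist(), [k for k in c])
E
```

```text
{'t': 0.0, 'joints': [-1.412, 0.182, 1.608, 0.0, 1.354, -0.206], 'qd': [0.002, -0.001, 0.001, 0.0, -0.001, -0.001], 'effort': [-0.001, -44.487, -35.134, -0.0, 0.009, 0.0], 'position': [205.066, -536.643, 252.398], 'eef_rot': [-3.14, -0.0, 0.365], 'wrist_force': [0.928, 0.734, 0.83], 'wrist_torque': [-0.004, 0.035, 0.02], 'gripper_width': 1.003}
scene [[388.5, 0.0, 316.2], [0.0, 388.5, 199.2], [0.0, 0.0, 1.0]] [[-0.8504, 0.526, 0.0139, 401.8716], [-0.4122, -0.6822, 0.6039, 184.8728], [0.3271, 0.5078, 0.797, -1437.2303], [0.0, 0.0, 0.0, 1.0]] ['img', 'mtx', 'camera_from_world']
top [[447.5, 0.0, 319.1], [0.0, 447.5, 197.3], [0.0, 0.0, 1.0]] [[0.0001, -1.0, 0.0002, 85.1165], [0.9767, 0.0001, 0.2146, -511.8042], [-0.2146, 0.0001, 0.9767, -1592.041], [0.0, 0.0, 0.0, 1.0]] ['img', 'mtx', 'camera_from_world']
wrist [[309.7, 0.0, 319.4], [0.0, 309.7, 203.5], [0.0, 0.0, 1.0]] [[0.3569, -0.9342, -0.0008, -574.6119], [0.8843, 0.3381, -0.3221, 42.24], [0.3011, 0.1143, 0.9467, -380.5824], [0.0, 0.0, 0.0, 1.0]] ['img', 'mtx', 'camera_from_world']
```

View pics/scene0.png

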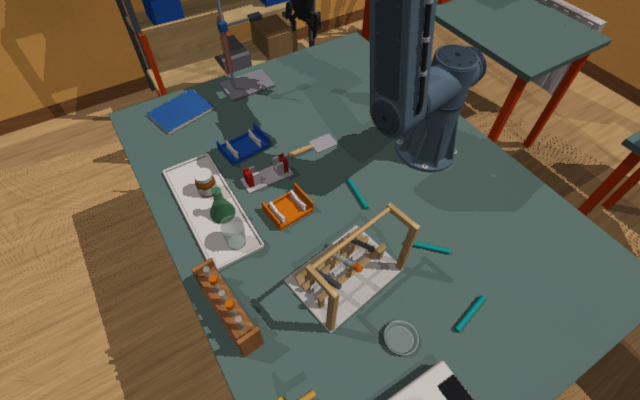

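View pics/top0.png

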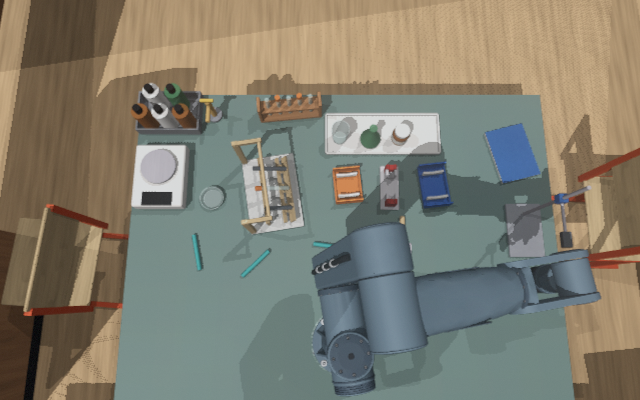

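View pics/wrist0.png

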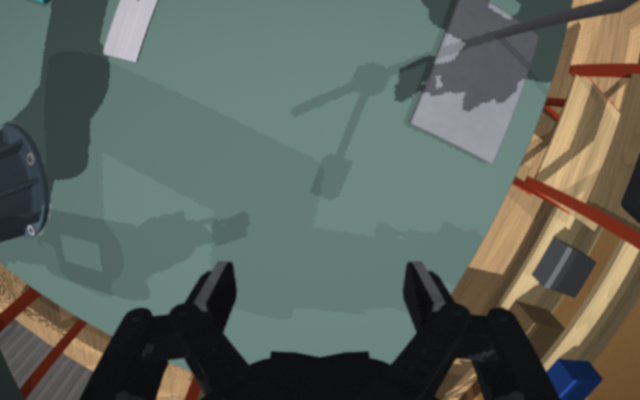

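```bash
cat >> h.py <<'E'
def ray(c,px):
    K=c['mtx'];T=c['camera_from_world']
    if c.get('fish'):
        d=np.array([(px[0]-K[0,2])/K[0,0],(px[1]-K[1,2])/K[1,1]]); r=np.hypot(*d); s=np.sin(r)/max(r,1e-9)
        v=np.array([d[0]*s,-d[1]*s,-np.cos(r)])
    else: v=np.array([(px[0]-K[0,2])/K[0,0],-(px[1]-K[1,2])/K[1,1],-1])
    R=T[:3,:3]; return -R.T@T[:3,3], R.T@v
def onz(c,px,z):
    o,d=ray(c,px); return o+d*(z-o[2])/d[2]
def proj(c,P):
    K=c['mtx'];T=c['camera_from_world'];P=np.atleast_2d(P)
    q=P@T[:3,:3].T+T[:3,3]; x,y,z=q[:,0],-q[:,1],-q[:,2]
    if c.get('fish'):
        rr=np.hypot(x,y); th=np.arctan2(rr,z); u=x/rr*th; v=y/rr*th
    else: u=x/z;v=y/z
    return np.c_[u*K[0,0]+K[0,2],v*K[1,1]+K[1,2]]
def cap(n):
    c=capture(n); c['fish']=(n=='wrist'); return c
E
python3 - <<'E'
from h import *
import pickle
out={}
for n in ['top','scene']:
    c=cap(n)
    out[n]=c
    for t in ['rack','gauge','box_short','box_long','rod_short','rod_long','tube','dish','beaker','flask','jar','spatula']:
        r=trace(n,t)
        for d in r[:3]: print(n,t,round(d['score'],2),np.round(d['xy'],1),d['mask'].sum(),onz(c,d['xy'],30).round())
        out[n,t]=r
pickle.dump(out,open('m0.pkl','wb'))
im=out['top']['img']
cv2.imwrite('pics/topA.png',cv2.resize(im[120:245,225:325],None,fx=6,fy=6,interpolation=cv2.INTER_CUBIC)[:600*1+150])
cv2.imwrite('pics/topB.png',cv2.resize(im[150:220,320:460],None,fx=5.5,fy=5.5,interpolation=cv2.INTER_CUBIC))
im=out['scene']['img']
cv2.imwrite('pics/scA.png',cv2.resize(im[200:330,280:430],None,fx=4.5,fy=4.5,interpolation=cv2.INTER_CUBIC))
cv2.imwrite('pics/scB.png',cv2.resize(im[115:235,210:345],None,fx=5,fy=5,interpolation=cv2.INTER_CUBIC))
E
```

```text
top rack 0.87 [269.  190.5] 4055 [544. 273.  30.]
top gauge 0.81 [391.  186.9] 798 [ 558. -185.   30.]
top gauge 0.18 [269.1 185.7] 125 [562. 273.  30.]
top box_short 0.85 [347.2 185.4] 988 [563. -21.  30.]
top box_long 0.75 [272.8 169.5] 99 [625. 261.  30.]
top box_long 0.56 [434.  184.8] 1211 [ 566. -347.   30.]
top rod_short 0.67 [279.6 211.1] 93 [465. 232.  30.]
top rod_long 0.7 [199.5 251. ] 136 [317. 521.  30.]
top rod_long 0.51 [325.1 246.3] 76 [334.  63.  30.]
top rod_long 0.45 [256.  260.8] 128 [282. 314.  30.]
top tube 0.57 [271.7 188.1] 122 [553. 263.  30.]
top dish 0.77 [211.9 199. ] 456 [511. 486.  30.]
top beaker 0.85 [339.9 130.5] 352 [782.   5.  30.]
top beaker 0.31 [280.9 211.9] 93 [462. 227.  30.]
top flask 0.8 [370.8 140.1] 367 [ 743. -114.   30.]
top jar 0.74 [400.2 134.6] 319 [ 765. -228.   30.]
top spatula 0.37 [403.1 223.1] 36 [ 420. -225.   30.]
scene rack 0.96 [349.  273.2] 6594 [537. 279.  30.]
scene gauge 0.8 [265.1 173.4] 998 [ 569. -174.   30.]
scene box_short 0.71 [287.8 208.1] 1319 [574.  -8.  30.]
scene box_long 0.75 [246.3 146.1] 1148 [ 567. -324.   30.]
scene box_long 0.31 [347.6 272.6] 6983 [539. 276.  30.]
scene rod_short 0.67 [363.  247.6] 123 [454. 233.  30.]
scene rod_long 0.81 [467.6 312.5] 342 [333. 538.  30.]
scene rod_long 0.54 [432.9 244.8] 195 [271. 333.  30.]
scene rod_long 0.19 [319.5 143.2] 386 [ 334. -201.   30.]
scene tube 0.61 [347.5 263.3] 192 [523. 251.  30.]
scene dish 0.7 [398.9 335.7] 923 [528. 490.  30.]
scene beaker 0.64 [235.1 231.9] 701 [753. -13.  30.]
scene flask 0.93 [218.8 208.4] 565 [ 760. -119.   30.]
scene jar 0.69 [203.1 180.3] 455 [ 759. -253.   30.]
scene spatula 0.6 [265.4 175.5] 953 [ 572. -165.   30.]
scene spatula 0.58 [321.2 143.5] 436 [ 330. -197.   30.]
scene spatula 0.34 [246.8 145.8] 1223 [ 565. -324.   30.]
```

View pics/topA.png

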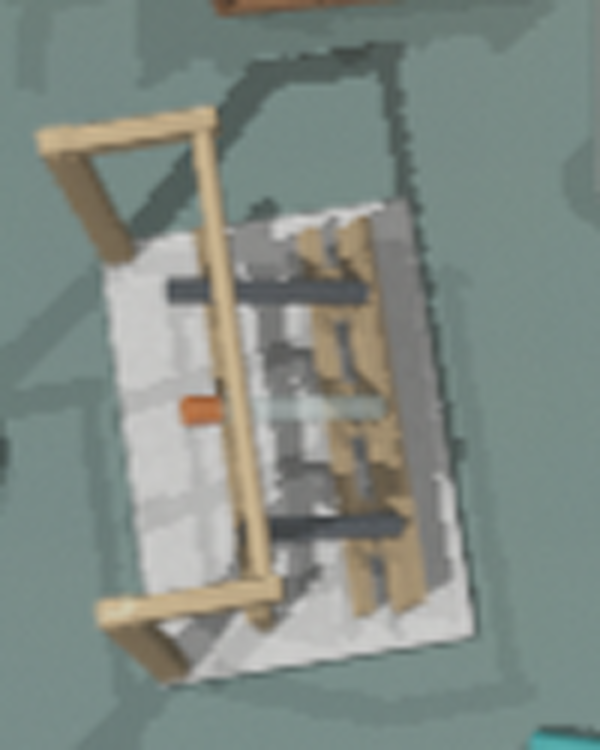

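View pics/topB.png

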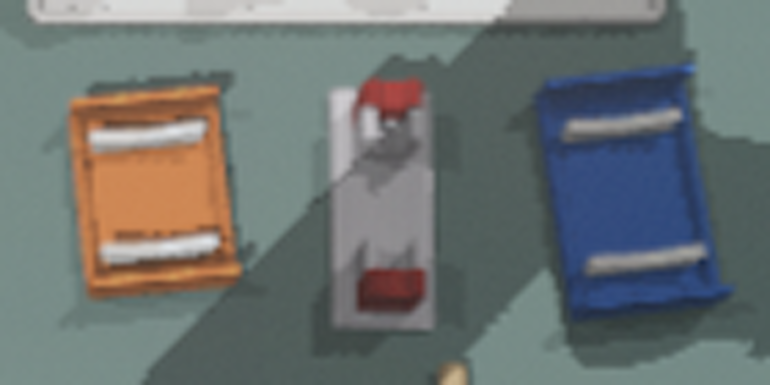

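View pics/scA.png

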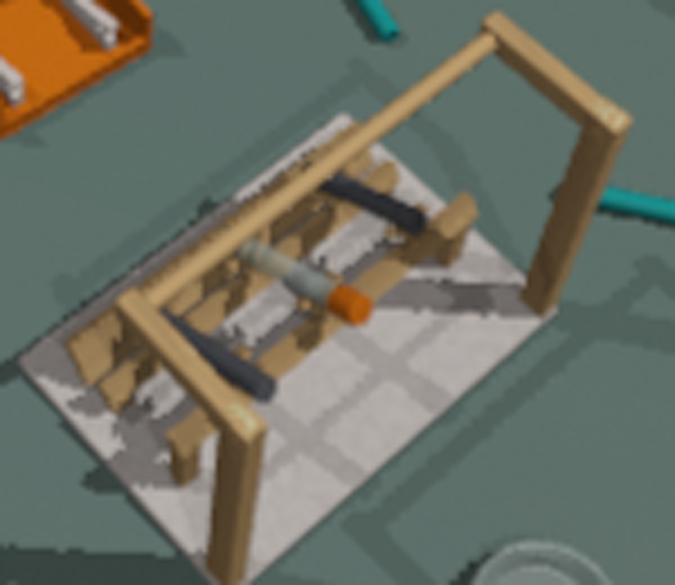

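View pics/scB.png

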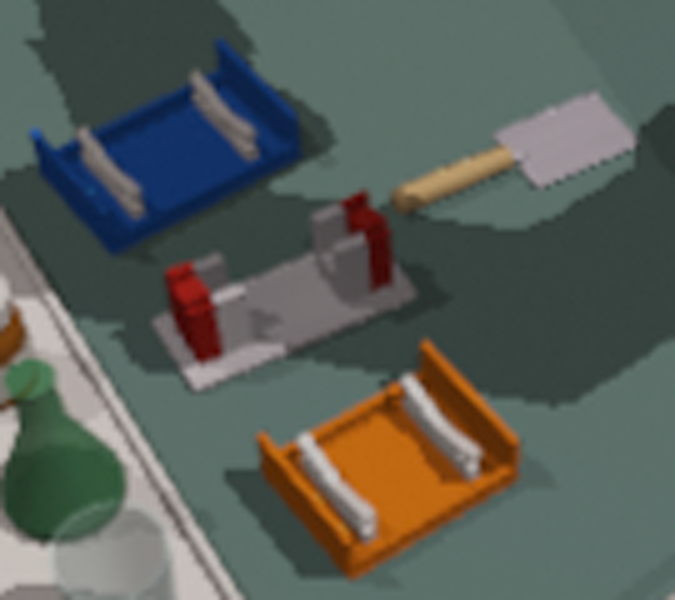

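```bash
cat >> h.py <<'E'
from scipy.optimize import least_squares
def rz(a): return np.array([[np.cos(a),-np.sin(a),0],[np.sin(a),np.cos(a),0],[0,0,1]])
def fit(obs,p0):  # obs: list of (cam, local pt, px)
    def f(p):
        R=rz(p[2]/100); 
        return np.concatenate([(proj(c,R@np.array(L)+[p[0],p[1],0])[0]-px) for c,L,px in obs])
    r=least_squares(f,p0,loss='soft_l1'); return r.x, f(r.x).reshape(-1,2)
def at(p,L): return rz(p[2]/100)@np.array(L,float)+[p[0],p[1],0]
E
python3 - <<'E'
from h import *
import pickle
o=pickle.load(open('m0.pkl','rb')); t=o['top'];s=o['scene']
A=lambda u,v:np.array([u/6+225,v/6+120]); S=lambda u,v:np.array([u/4.5+280,v/4.5+200])
B=lambda u,v:np.array([u/5.5+320,v/5.5+150]); C=lambda u,v:np.array([u/5+210,v/5+115])
# rack: x->+Y world
obs=[(t,[-100,145,4],A(472,632)),(t,[100,145,4],A(175,685)),(t,[-100,-145,4],A(408,200)),(s,[-100,-145,4],S(20,360)),(s,[-100,145,4],S(345,113)),(s,[100,145,4],S(552,312)),
(t,[100,145,4],A(175,685))]
p,r=fit(obs,[550,270,150]); print('rack',p,r.round(1).tolist())
for n,y in (('far',-75),('near',75)):
  for l in (0,104,132):
    P=at(p,[-55+l*np.cos(np.pi/6),y,45+l/2]); print(n,l,P.round(),((proj(t,P)[0]-[225,120])*6).round(),((proj(s,P)[0]-[280,200])*4.5).round())
for z in (220,):
  print('dowel',[(((proj(t,at(p,[x,0,z]))[0]-[225,120])*6).round()).tolist() for x in (0,20,40,60)])
# orange box; x along world x
def box(name,hx,obs):
    p,r=fit(obs,[560,0,0]);print(name,p,r.round(1).tolist())
b=66
obs=[(t,[b,51,44],B(70,103)),(t,[b,-51,44],B(218,88)),(t,[-b,51,44],B(92,290)),(t,[-b,-51,44],B(240,268)),(s,[b,51,44],C(350,565)),(s,[b,-51,44],C(262,435)),(s,[-b,51,44],C(517,443)),(s,[-b,-51,44],C(425,343))]
box('orange',b,obs)
b=81
obs=[(t,[b,51,44],B(538,92)),(t,[b,-51,44],B(693,70)),(t,[-b,51,44],B(570,312)),(t,[-b,-51,44],B(730,290)),(s,[b,51,44],C(110,240)),(s,[b,-51,44],C(38,133)),(s,[-b,51,44],C(297,137)),(s,[-b,-51,44],C(220,42))]
box('blue',b,obs)
obs=[(t,[85,35,8],B(330,88)),(t,[-85,35,8],B(330,327)),(t,[-85,-35,8],B(433,328)),(s,[85,35,8],C(195,385)),(s,[85,-35,8],C(153,323)),(s,[-85,35,8],C(415,295))]
box('gauge',0,obs)
E
```

```text
rack [541.1903003  263.77664605 173.11218903] [[0.3, 0.4], [-3.2, 0.1], [-0.4, -0.6], [-1.4, -0.4], [-1.1, -0.5], [0.8, -1.2], [-3.2, 0.1]]
far 0 [624. 221.  45.] [347. 293.] [144. 313.]
far 104 [610. 310.  97.] [193. 292.] [246. 379.]
far 132 [606. 334. 111.] [150. 291.] [277. 399.]
near 0 [476. 198.  45.] [382. 525.] [318. 178.]
near 104 [462. 286.  97.] [226. 531.] [428. 230.]
near 132 [458. 310. 111.] [182. 533.] [461. 246.]
dowel [[243.0, 349.0], [208.0, 354.0], [172.0, 360.0], [136.0, 365.0]]
orange [566.64857877 -20.09451801  11.11587035] [[-1.1, -0.6], [-1.1, -0.7], [-0.9, -0.4], [-0.5, 0.6], [-0.3, -4.8], [-1.2, -0.2], [0.7, -1.7], [0.0, -1.4]]
blue [ 565.64889244 -344.59172244   11.787708  ] [[-0.6, -2.0], [-2.1, -1.0], [0.7, -0.1], [-1.1, 0.7], [-0.5, -5.0], [-1.0, -0.2], [1.1, -4.6], [0.9, -0.8]]
gauge [ 560.57728277 -180.04423116   -1.38851429] [[-0.8, -0.1], [-0.1, -0.2], [-0.3, -0.1], [-0.2, 0.2], [-0.5, -1.3], [0.5, -1.2]]
```

```bash
python3 - <<'E'
from h import *
from scipy.spatial.transform import Rotation as Ro
s=observe(); c=cap('wrist');T=c['camera_from_world']
R=Ro.from_euler('xyz',s['eef_rot']).as_matrix()
cp=-T[:3,:3].T@T[:3,3]
print(s['t'],'cam in tool',R.T@(cp-s['position']),'cam axes in tool',(R.T@T[:3,:3].T).round(3))
E
```

```text
1.45 cam in tool [  82.56466873    0.1577095  -120.95512879] cam axes in tool [[ 0.     0.947  0.322]
 [ 1.     0.    -0.001]
 [-0.001  0.322 -0.947]]
```

carry_out(
  increments=[
    {"tx": 355, "ty": 357, "tz": 10, "rz": -21},
    {"tx": 355, "ty": 357, "tz": 10, "rz": -21},
    {"tx": 355, "ty": 357, "tz": 10, "rz": -21},
    {"tx": 355, "ty": 357, "tz": 10, "rz": -21},
    {"tx": 355, "ty": 357, "tz": 10, "rz": -21},
    {"tx": 355, "ty": 357, "tz": 10, "rz": -21},
    {"tx": 355, "ty": 357, "tz": 10, "rz": -21},
    {"tx": 355, "ty": 357, "tz": 10, "rz": -21},
    {"tx": 355, "ty": 357, "tz": 10, "rz": -21},
    {"tx": 355, "ty": 357, "tz": 10, "rz": -21},
    {"tx": 355, "ty": 357, "tz": 10, "rz": -21},
    {"tx": 355, "ty": 357, "tz": 10, "rz": -21},
    {"tx": 355, "ty": 357, "tz": 10, "rz": -21},
    {"tx": 355, "ty": 357, "tz": 10, "rz": -21},
    {"tx": 355, "ty": 357, "tz": 10, "rz": -21},
    {"tx": 355, "ty": 357, "tz": 10, "rz": -21},
    {"tx": 355, "ty": 357, "tz": 10, "rz": -21},
  ],
  fingers=0,
  newtons=40,
)

```text
validation failed for argument at $.in...
```

```bash
python3 - <<'E'
from h import *
import pickle
c=cap('wrist'); save('w1',c); pickle.dump(c,open('w1.pkl','wb')); s=observe(); print(s['t'],s['position'],s['eef_rot'],np.abs(s['qd']).max())
E
```

```text
1.55 [ 205.11627817 -537.17043901  253.25978209] [-3.14151783e+00 -1.89813516e-05  3.64769031e-01] 0.0013010768949904181
```

View pics/w1.png

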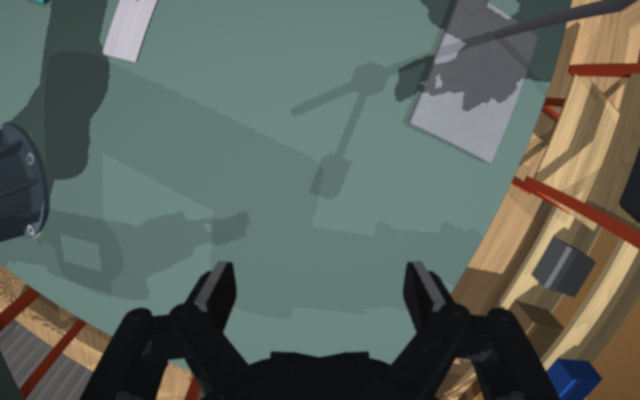

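The call was refused on validation, so I'll retry with all six keys in each row.

carry_out(
  increments=[
    {"tx": 355, "ty": 357, "tz": 10, "rx": 0, "ry": 0, "rz": -21},
  ],
  fingers=0,
  newtons=40,
)

```text
t: 1.63
position: [230.5, -511.8, 254.1]
eef_rot: [3.139, 0.002, 0.24]
wrist_force: [0.7, -0.4, 0.5]
gripper_width: 0.999
```

carry_out(
  increments=[
    {"tx": 326, "ty": 328, "tz": 10, "rx": 0, "ry": 0, "rz": -14},
    {"tx": 326, "ty": 328, "tz": 10, "rx": 0, "ry": 0, "rz": -14},
    {"tx": 326, "ty": 328, "tz": 10, "rx": 0, "ry": 0, "rz": -14},
    {"tx": 326, "ty": 328, "tz": 10, "rx": 0, "ry": 0, "rz": -14},
    {"tx": 326, "ty": 328, "tz": 10, "rx": 0, "ry": 0, "rz": -14},
    {"tx": 326, "ty": 328, "tz": 10, "rx": 0, "ry": 0, "rz": -14},
    {"tx": 326, "ty": 328, "tz": 10, "rx": 0, "ry": 0, "rz": -14},
    {"tx": 326, "ty": 328, "tz": 10, "rx": 0, "ry": 0, "rz": -14},
    {"tx": 326, "ty": 328, "tz": 10, "rx": 0, "ry": 0, "rz": -14},
    {"tx": 326, "ty": 328, "tz": 10, "rx": 0, "ry": 0, "rz": -14},
    {"tx": 326, "ty": 328, "tz": 10, "rx": 0, "ry": 0, "rz": -14},
    {"tx": 326, "ty": 328, "tz": 10, "rx": 0, "ry": 0, "rz": -14},
    {"tx": 326, "ty": 328, "tz": 10, "rx": 0, "ry": 0, "rz": -14},
    {"tx": 326, "ty": 328, "tz": 10, "rx": 0, "ry": 0, "rz": -14},
    {"tx": 326, "ty": 328, "tz": 10, "rx": 0, "ry": 0, "rz": -14},
  ],
)

```text
t: 2.88
position: [559.2, -181.2, 263.9]
eef_rot: [3.141, 0.001, -0.003]
wrist_force: [0.9, -1.1, -0.6]
gripper_width: 0.999
```

```bash
python3 - <<'E'
from h import *
import pickle
c=cap('wrist'); save('w2',c); pickle.dump(c,open('w2.pkl','wb')); s=observe(); print(s['t'],s['position'],s['eef_rot'],np.abs(s['qd']).max())
E
```

```text
2.9333 [ 559.07659195 -181.48307367  263.97806332] [ 3.14140572e+00  5.60478579e-04 -3.72868970e-03] 0.009494392174610405
```

View pics/w2.png

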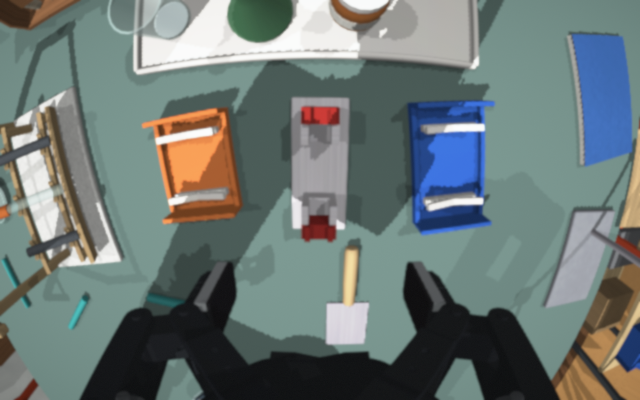

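```bash
python3 - <<'E'
from h import *
import pickle
c=pickle.load(open('w2.pkl','rb'));im=c['img']
cv2.imwrite('pics/w2g.png',cv2.resize(im[90:245,280:360],None,fx=3.8*1,fy=3.8,interpolation=cv2.INTER_CUBIC))
cv2.imwrite('pics/w2o.png',cv2.resize(im[95:235,135:250],None,fx=4,fy=4,interpolation=cv2.INTER_CUBIC))
cv2.imwrite('pics/w2b.png',cv2.resize(im[95:240,400:500],None,fx=4,fy=4,interpolation=cv2.INTER_CUBIC))
E
```

```text
(no output)
```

View pics/w2g.png

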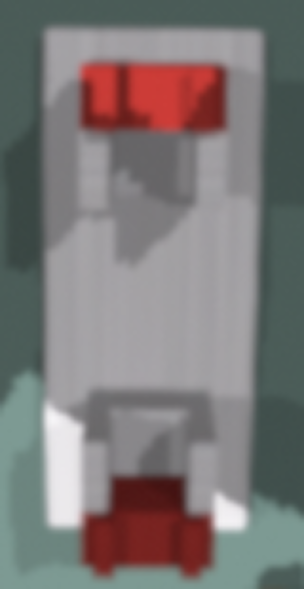

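View pics/w2o.png

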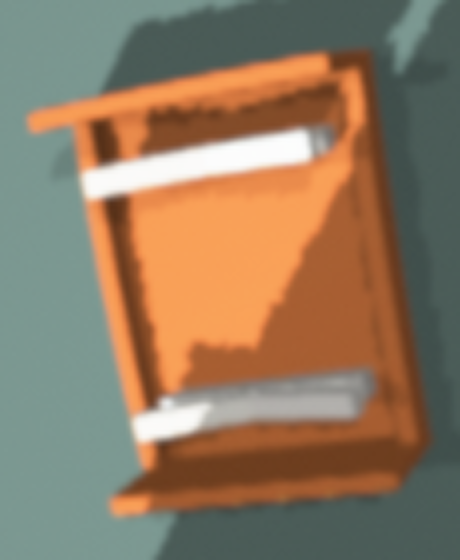

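View pics/w2b.png

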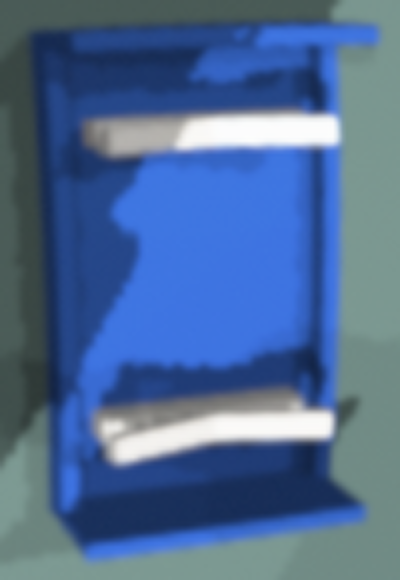

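```bash
cat > fitw2.py <<'E'
from h import *
import pickle
c=pickle.load(open('w2.pkl','rb'))
G=lambda u,v:np.array([u/3.8+280,v/3.8+90]);O=lambda u,v:np.array([u/4+135,v/4+95]);B=lambda u,v:np.array([u/4+400,v/4+95])
res={}
obs=[(c,[85,35,8],G(45,30)),(c,[85,-35,8],G(262,30)),(c,[-85,35,8],G(48,527)),(c,[-85,-35,8],G(245,527)),(c,[56,0,62],G(152,130)),(c,[-56,0,62],G(148,512)),(c,[-74,0,62],G(148,568))]
res['gauge'],r=fit(obs,[560,-180,0]);print(res['gauge'],r.round(1).tolist())
obs=[(c,[66,51,44],O(28,115)),(c,[66,-51,44],O(329,55)),(c,[66,-51,0],O(373,50)),(c,[-66,51,44],O(114,516)),(c,[-66,-51,44],O(397,490)),(c,[-66,-51,0],O(428,440))]
res['box_short'],r=fit(obs,[566,-20,11]);print(res['box_short'],r.round(1).tolist())
obs=[(c,[81,-51,44],B(379,26)),(c,[81,51,44],B(73,30)),(c,[81,51,0],B(33,33)),(c,[-81,51,44],B(89,558)),(c,[-81,-51,44],B(366,517)),(c,[-81,51,0],B(55,510))]
res['box_long'],r=fit(obs,[566,-340,11]);print(res['box_long'],r.round(1).tolist())
pickle.dump(res,open('fix.pkl','wb'))
im=cv2.resize(c['img'][90:245,130:510],None,fx=2.1,fy=2.1,interpolation=cv2.INTER_CUBIC)
def line(p,a,b,col):
    P=proj(c,np.array([at(p,np.array(a)+(np.array(b)-a)*t) for t in np.linspace(0,1,12)]))
    cv2.polylines(im,[(((P-[130,90])*2.1+1)*8).round().astype(np.int32)],False,col,1,cv2.LINE_AA,3)
def rect(p,x0,x1,y0,y1,z,col=(0,255,0)):
    q=[[x0,y0,z],[x1,y0,z],[x1,y1,z],[x0,y1,z]]
    for i in range(4): line(p,q[i],q[(i+1)%4],col)
g=res['gauge'];rect(g,-85,85,-35,35,8);rect(g,-74,-56,-20,20,62);rect(g,56,74,-20,20,62);rect(g,-56,56,-12,12,62,(0,255,255))
for n,h,rb in(('box_short',66,40),('box_long',81,48)):
    b=res[n];rect(b,-h,h,-51,51,0);rect(b,h-6,h,-51,51,44);rect(b,-h,-h+6,-51,51,44);line(b,[-h,0,34],[h,0,34],(0,255,255))
cv2.imwrite('pics/w2ov.png',im)
E
python3 fitw2.py
```

```text
[ 562.37677867 -181.92191297   -1.3384293 ] [[-0.9, -0.7], [0.5, -0.0], [-0.2, 0.2], [0.6, 0.7], [0.1, 0.1], [0.0, 0.1], [-0.1, -0.3]]
[568.5213871  -22.22465762   8.9513718 ] [[-0.1, -0.4], [-0.3, -0.4], [-0.3, -0.2], [-0.5, -0.1], [0.4, 0.6], [0.9, 1.1]]
[ 569.4339203  -352.7041667    11.50859363] [[0.4, -0.6], [0.2, 0.5], [-0.6, -0.7], [0.2, 0.7], [0.5, 0.6], [-0.8, -0.4]]
```

View pics/w2ov.png

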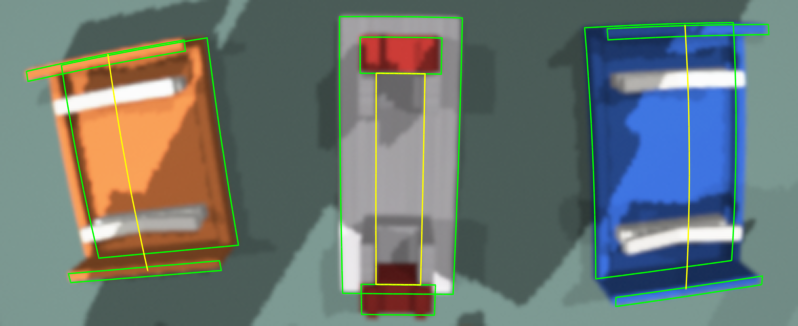

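```bash
cat >> h.py <<'E'
from scipy.spatial.transform import Rotation as Ro
def rackR(yaw):
    xr=np.array([np.cos(yaw),np.sin(yaw),0]);z=np.array([0,0,1.]);c,s=np.cos(np.pi/6),.5
    X=c*xr+s*z;Z=s*xr-c*z;return np.c_[X,np.cross(Z,X),Z]
def downR(yaw): return rz(yaw)@np.diag([1,-1,-1.])
def delta(Rt,Pt):
    s=observe();R=Ro.from_euler('xyz',s['eef_rot']).as_matrix()
    print('t',s['t'],'shift',(np.array(Pt)-s['position']).round(1),'rot',np.degrees(Ro.from_matrix(Rt@R.T).as_rotvec()).round(2),'rows',round(np.degrees(Ro.from_matrix(Rt@R.T).magnitude())/7.16,1))
E
python3 - <<'E'
from h import *
delta(rackR(1.731),[560,127,261])
E
```

```text
t 2.9333 shift [  0.9 308.5  -3. ] rot [ 25.91 -22.12  96.86] rows 14.3
```

carry_out(
  increments=[
    {"tx": 1, "ty": 308, "tz": -3, "rx": 26, "ry": -22, "rz": 97},
    {"tx": 1, "ty": 308, "tz": -3, "rx": 26, "ry": -22, "rz": 97},
    {"tx": 1, "ty": 308, "tz": -3, "rx": 26, "ry": -22, "rz": 97},
    {"tx": 1, "ty": 308, "tz": -3, "rx": 26, "ry": -22, "rz": 97},
    {"tx": 1, "ty": 308, "tz": -3, "rx": 26, "ry": -22, "rz": 97},
    {"tx": 1, "ty": 308, "tz": -3, "rx": 26, "ry": -22, "rz": 97},
    {"tx": 1, "ty": 308, "tz": -3, "rx": 26, "ry": -22, "rz": 97},
    {"tx": 1, "ty": 308, "tz": -3, "rx": 26, "ry": -22, "rz": 97},
    {"tx": 1, "ty": 308, "tz": -3, "rx": 26, "ry": -22, "rz": 97},
    {"tx": 1, "ty": 308, "tz": -3, "rx": 26, "ry": -22, "rz": 97},
    {"tx": 1, "ty": 308, "tz": -3, "rx": 26, "ry": -22, "rz": 97},
    {"tx": 1, "ty": 308, "tz": -3, "rx": 26, "ry": -22, "rz": 97},
    {"tx": 1, "ty": 308, "tz": -3, "rx": 26, "ry": -22, "rz": 97},
    {"tx": 1, "ty": 308, "tz": -3, "rx": 26, "ry": -22, "rz": 97},
    {"tx": 1, "ty": 308, "tz": -3, "rx": 26, "ry": -22, "rz": 97},
    {"tx": 1, "ty": 308, "tz": -3, "rx": 26, "ry": -22, "rz": 97},
    {"tx": 1, "ty": 308, "tz": -3, "rx": 26, "ry": -22, "rz": 97},
  ],
)

```text
t: 4.35
position: [561.1, 126.3, 261.0]
eef_rot: [-3.14, -0.523, 1.731]
wrist_force: [-0.5, 0.3, 0.6]
gripper_width: 1.001
```

```bash
python3 - <<'E'
from h import *
import pickle
c=cap('wrist'); save('w3',c); pickle.dump(c,open('w3.pkl','wb')); s=observe(); print(s['t'],s['position'],s['eef_rot'],np.abs(s['qd']).max(),s['joints'])
E
```

```text
4.4 [560.98130333 126.69129084 261.11989834] [-3.13990356 -0.52329076  1.73127164] 0.012999354797184988 [-0.23621254  0.23334892  1.6112553   0.47887277  1.52395188 -0.4755471 ]
```

View pics/w3.png

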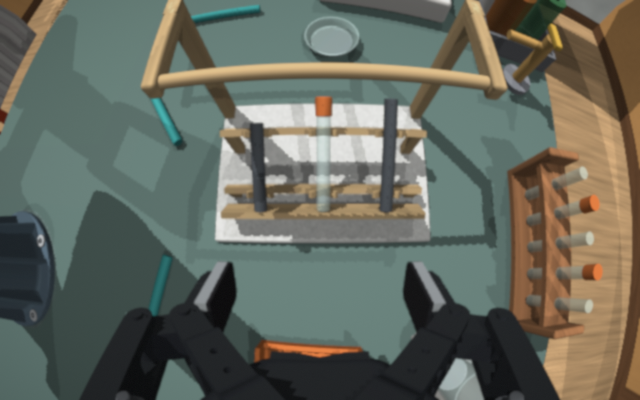

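```bash
python3 - <<'E'
from h import *
import pickle
c=pickle.load(open('w3.pkl','rb'));im=c['img']
cv2.imwrite('pics/w3r.png',cv2.resize(im[85:250,205:440],None,fx=3.4,fy=3.4,interpolation=cv2.INTER_CUBIC))
E
```

```text
(no output)
```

View pics/w3r.png

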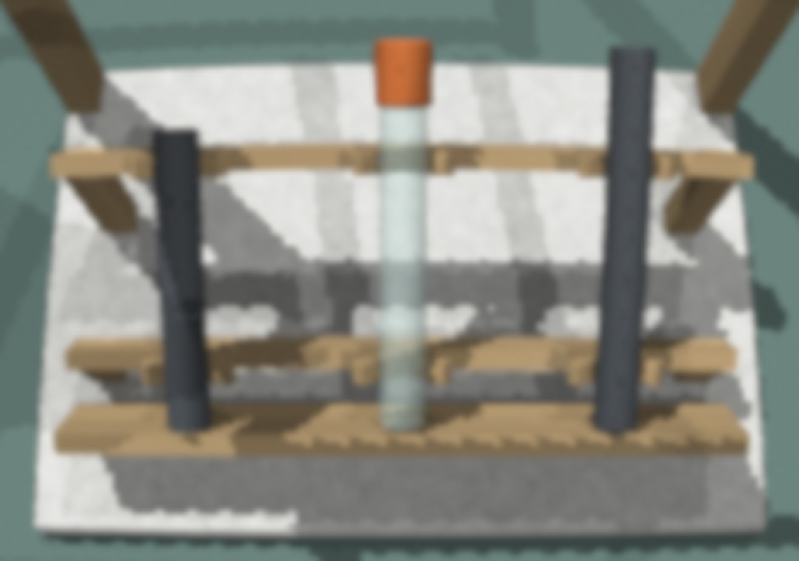

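```bash
cat > fitw3.py <<'E'
from h import *
import pickle
c=pickle.load(open('w3.pkl','rb'))
W=lambda u,v:np.array([u/3.4+205,v/3.4+85])
def rp(y,l,n=0): k=np.sqrt(3)/2; return np.array([-55+l*k-n*.5,y,45+l*.5+n*k])
obs=[(c,rp(75,0,8),W(190,431)),(c,rp(75,104,0),W(176,130)),(c,rp(-75,0,8),W(615,432)),(c,rp(-75,132,0),W(631,46)),(c,rp(0,0,8),W(403,431)),(c,rp(0,132,0),W(404,38))]
p,r=fit(obs,[541,255,173]);print('rods',p,r.round(1).tolist())
# base
ob2=[(c,[-100,145,0],W(33,528)),(c,[-100,-145,0],W(765,530))]
print('base corners px pred',[(proj(c,at(p,L))[0]-px).round(1) for _,L,px in ob2])
for n,y,l in (('short',75,52),('long',-75,66)):
    print(n,at(p,rp(y,l)).round(1))
for px in [(160,78),(320,70),(485,78)]:
    # intersect with z=220
    w=onz(c,px,220); print('dowel',w.round(), (rz(-p[2]/100)@(w-[p[0],p[1],0])).round())
pickle.dump(p,open('rack.pkl','wb'))
E
python3 fitw3.py
```

```text
rods [544.30472929 255.22111216 173.19484498] [[-1.1, 0.4], [-0.1, -0.8], [1.0, 0.0], [0.4, -0.5], [-0.0, 0.5], [-0.2, 0.1]]
base corners px pred [array([1.8, 7.6]), array([-1.1,  6.7])]
short [471.9 233.3  71. ]
long [618.  269.4  78. ]
dowel [411. 254. 220.] [ 20. 132. 220.]
dowel [538. 271. 220.] [ 17.   4. 220.]
dowel [668. 297. 220.] [  21. -129.  220.]
```

```bash
python3 - <<'E'
from h import *
c=cap('scene'); im=c['img']
cv2.imwrite('pics/s3.png',cv2.resize(im[0:300,200:500],None,fx=2,fy=2,interpolation=cv2.INTER_CUBIC))
print(proj(c,observe()['position']), proj(c,[[559,138,407]]))
E
```

```text
[[314.31628886 189.36791762]] [[318.30355872 151.25108505]]
```

View pics/s3.png

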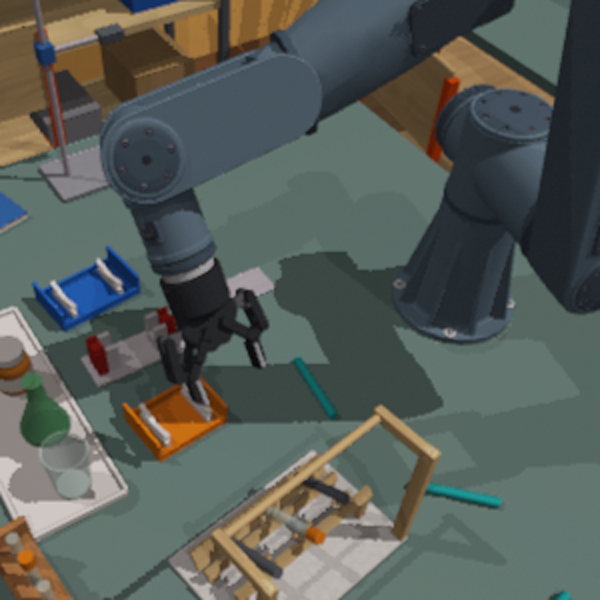

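```bash
python3 - <<'E'
from h import *
import pickle
p=pickle.load(open('rack.pkl','rb'));k=np.sqrt(3)/2
def rp(y,l,n=0): return np.array([-55+l*k-n*.5,y,45+l*.5+n*k])
for n in (103,3): print(at(p,rp(75,46,n)).round(1)); delta(rackR(p[2]/100),at(p,rp(75,46,n)))
E
```

```text
[481.  177.4 157.2]
t 4.45 shift [ -79.9   50.3 -104.1] rot [ 0.03 -0.06 -0.06] rows 0.0
[473.  226.7  70.6]
t 4.45 shift [ -88.    99.7 -190.7] rot [ 0.03 -0.06 -0.06] rows 0.0
```

carry_out(
  increments=[
    {"tx": -27, "ty": 17, "tz": -35, "rx": 0, "ry": 0, "rz": 0},
    {"tx": -54, "ty": 34, "tz": -70, "rx": 0, "ry": 0, "rz": 0},
    {"tx": -80, "ty": 50, "tz": -104, "rx": 0, "ry": 0, "rz": 0},
    {"tx": -80, "ty": 50, "tz": -104, "rx": 0, "ry": 0, "rz": 0},
    {"tx": -80, "ty": 50, "tz": -104, "rx": 0, "ry": 0, "rz": 0},
    {"tx": -80, "ty": 50, "tz": -104, "rx": 0, "ry": 0, "rz": 0},
  ],
  fingers=0.5,
  newtons=50,
)

```text
t: 4.95
position: [480.9, 177.9, 157.5]
eef_rot: [-3.14, -0.524, 1.735]
wrist_force: [1.5, 0.0, 0.6]
gripper_width: 0.498
```

```bash
python3 - <<'E'
from h import *
import pickle
c=cap('wrist'); save('w4',c); pickle.dump(c,open('w4.pkl','wb')); s=observe(); print(s['t'],s['position'],s['eef_rot'],s['gripper_width'],s['joints'])
E
```

```text
5.0 [482.47630437 177.39973889 158.50129618] [ 3.13962324 -0.52282646  1.73576254] 0.49470771493918075 [-0.1731099   0.20011722  1.88394841  0.51414478  1.28410925 -0.54288286]
```

View pics/w4.png

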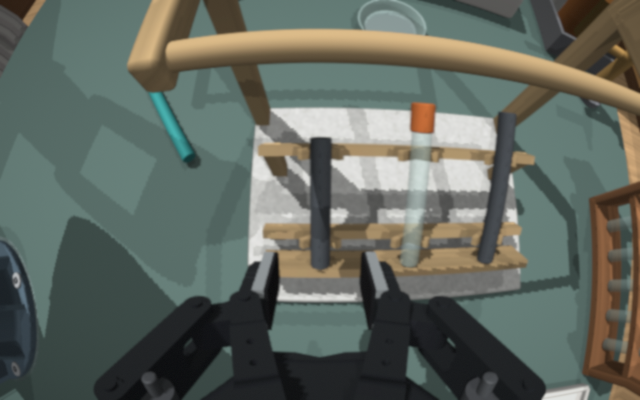

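```bash
python3 - <<'E'
from h import *
import pickle
c=pickle.load(open('w4.pkl','rb'));p=pickle.load(open('rack.pkl','rb'));k=np.sqrt(3)/2
def rp(y,l,n=0): return np.array([-55+l*k-n*.5,y,45+l*.5+n*k])
for a in [(75,0,8),(75,104,0),(75,104,8),(-75,0,8),(-75,132,0),(0,0,8),(0,132,0)]: print(a,proj(c,at(p,rp(*a))).round(1))
delta(rackR(p[2]/100),at(p,rp(75,46,3)))
E
```

```text
(75, 0, 8) [[320. 269.]]
(75, 104, 0) [[320.5 136.9]]
(75, 104, 8) [[320.5 138.2]]
(-75, 0, 8) [[487.3 263.1]]
(-75, 132, 0) [[506.3 111.7]]
(0, 0, 8) [[410.2 267.5]]
(0, 132, 0) [[422.5 102.5]]
t 5.0 shift [ -9.5  49.3 -87.9] rot [ 0.03  0.1  -0.16] rows 0.0
```

carry_out(
  increments=[
    {"tx": -2.5, "ty": 16, "tz": -28, "rx": 0, "ry": 0, "rz": 0},
    {"tx": -5, "ty": 32, "tz": -56, "rx": 0, "ry": 0, "rz": 0},
    {"tx": -7, "ty": 43, "tz": -75, "rx": 0, "ry": 0, "rz": 0},
    {"tx": -8, "ty": 49, "tz": -87, "rx": 0, "ry": 0, "rz": 0},
    {"tx": -8, "ty": 49, "tz": -87, "rx": 0, "ry": 0, "rz": 0},
    {"tx": -8, "ty": 49, "tz": -87, "rx": 0, "ry": 0, "rz": 0},
    {"tx": -8, "ty": 49, "tz": -87, "rx": 0, "ry": 0, "rz": 0},
  ],
)

```text
t: 5.58
position: [475.4, 226.1, 71.8]
eef_rot: [3.139, -0.523, 1.736]
wrist_force: [0.3, -0.9, 0.3]
gripper_width: 0.5
```

```bash
python3 - <<'E'
from h import *
import pickle
c=cap('wrist'); save('w5',c); pickle.dump(c,open('w5.pkl','wb')); s=observe(); print(s['t'],s['position'],s['eef_rot'],s['gripper_width'],s['wrist_force'])
E
```

```text
5.6333 [475.27382466 226.01798511  71.88772469] [ 3.13834431 -0.52293127  1.73611555] 0.495401678761243 [-0.11383855 -0.59477564  0.47427981]
```

View pics/w5.png

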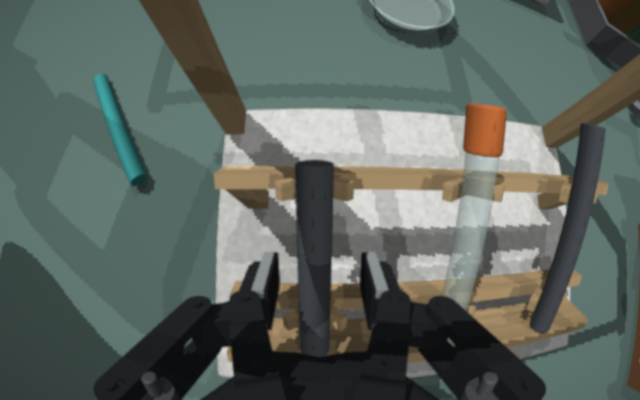

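carry_out(
  increments=[
    {"tx": -2, "ty": 0, "tz": -1, "rx": 0, "ry": 0, "rz": 0},
    {"tx": -2, "ty": 0, "tz": -1, "rx": 0, "ry": 0, "rz": 0},
  ],
)

```text
t: 5.8
position: [471.6, 226.3, 70.0]
eef_rot: [3.141, -0.523, 1.735]
wrist_force: [-1.1, -0.6, -0.5]
gripper_width: 0.5
```

carry_out(
  increments=[
    {"tx": 0, "ty": 0, "tz": 0, "rx": 0, "ry": 0, "rz": 0},
    {"tx": 0, "ty": 0, "tz": 0, "rx": 0, "ry": 0, "rz": 0},
    {"tx": 0, "ty": 0, "tz": 0, "rx": 0, "ry": 0, "rz": 0},
    {"tx": 0, "ty": 0, "tz": 0, "rx": 0, "ry": 0, "rz": 0},
    {"tx": 0, "ty": 0, "tz": 0, "rx": 0, "ry": 0, "rz": 0},
    {"tx": 0, "ty": 0, "tz": 0, "rx": 0, "ry": 0, "rz": 0},
  ],
  fingers=1,
  newtons=50,
)

```text
t: 6.3
position: [472.6, 226.5, 69.8]
eef_rot: [3.139, -0.523, 1.735]
wrist_force: [5.8, -0.7, 2.4]
gripper_width: 0.171
```

```bash
python3 - <<'E'
from h import *
s=observe(); print(s['t'],s['position'],s['eef_rot'],s['gripper_width'],s['wrist_force'],s['joints'])
E
```

```text
6.3 [472.55701312 226.50913597  69.79311924] [ 3.13933887 -0.52312174  1.73543691] 0.17128114631844363 [ 5.77784196 -0.65452346  2.37122885] [-0.07656767  0.35229978  1.92103045  0.58275847  1.08113393 -0.57609471]
```

carry_out(
  increments=[
    {"tx": 0.8, "ty": -5, "tz": 8.7, "rx": 0, "ry": 0, "rz": 0},
    {"tx": 2.4, "ty": -15, "tz": 26, "rx": 0, "ry": 0, "rz": 0},
    {"tx": 4.8, "ty": -30, "tz": 52, "rx": 0, "ry": 0, "rz": 0},
    {"tx": 7.2, "ty": -45, "tz": 78, "rx": 0, "ry": 0, "rz": 0},
    {"tx": 9.6, "ty": -59, "tz": 104, "rx": 0, "ry": 0, "rz": 0},
    {"tx": 11, "ty": -69, "tz": 121, "rx": 0, "ry": 0, "rz": 0},
    {"tx": 11, "ty": -69, "tz": 121, "rx": 0, "ry": 0, "rz": 0},
    {"tx": 11, "ty": -69, "tz": 121, "rx": 0, "ry": 0, "rz": 0},
  ],
)

```text
t: 6.97
position: [481.7, 157.4, 190.3]
eef_rot: [-3.141, -0.523, 1.735]
wrist_force: [-0.6, -0.0, -2.6]
gripper_width: 0.172
```

```bash
python3 - <<'E'
from h import *
import pickle
c=cap('wrist'); save('w6',c); pickle.dump(c,open('w6.pkl','wb')); s=observe(); print(s['t'],s['position'],s['eef_rot'],s['gripper_width'],s['wrist_force'])
E
```

```text
7.0167 [480.86676007 157.91964446 189.19434239] [-3.13819695 -0.52415998  1.73400038] 0.16516442701931267 [ 0.53290414 -0.08937108 -1.7443247 ]
```

View pics/w6.png

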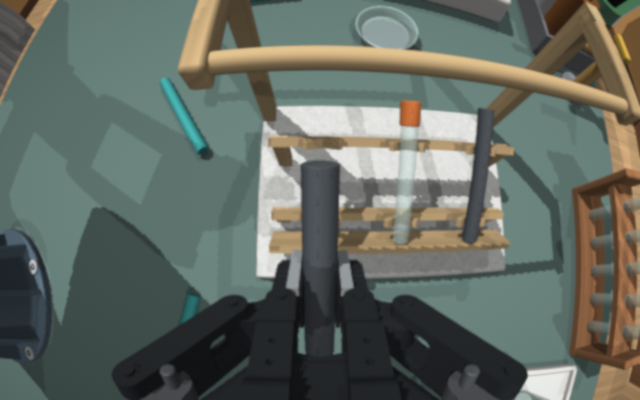

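```bash
cat >> h.py <<'E'
def tool(c):  # camera fixed in tool, returns project fn from tool coords
    Rc=np.array([[0,.947,.322],[1,0,-.001],[-.001,.322,-.947]]) # cam axes in tool (cols)
    def f(P):
        q=(np.array(P)-[82.56,.16,-120.96])@Rc
        c2=dict(c);T=np.eye(4);c2['camera_from_world']=T;return proj(c2,q)
    return f
E
python3 - <<'E'
from h import *
import pickle
c=pickle.load(open('w6.pkl','rb'));f=tool(c)
for x in (50,54,58,62): print(x,f([x,0,-5]),f([x,0,3]))
fx=pickle.load(open('fix.pkl','rb'));g=fx['gauge']
R=downR(g[2]/100)
P=at(g,[0,0,150])-R@[6,0,3]; print(P); delta(R,P)
E
```

```text
50 [[318.64840717 186.78826531]] [[318.67158423 181.56201965]]
54 [[318.64180959 176.79951816]] [[318.66581259 172.1414447 ]]
58 [[318.63560262 166.64957667]] [[318.66038378 162.58699389]]
62 [[318.62982136 156.35679946]] [[318.6553249  152.91433775]]
[ 556.37731608 -181.8416096   153.        ]
t 7.0167 shift [  75.5 -339.8  -36.2] rot [-26.02  22.1  -97.61] rows 14.4
```

carry_out(
  increments=[
    {"tx": 75, "ty": -340, "tz": -36, "rx": -26, "ry": 22, "rz": -97.6},
    {"tx": 75, "ty": -340, "tz": -36, "rx": -26, "ry": 22, "rz": -97.6},
    {"tx": 75, "ty": -340, "tz": -36, "rx": -26, "ry": 22, "rz": -97.6},
    {"tx": 75, "ty": -340, "tz": -36, "rx": -26, "ry": 22, "rz": -97.6},
    {"tx": 75, "ty": -340, "tz": -36, "rx": -26, "ry": 22, "rz": -97.6},
    {"tx": 75, "ty": -340, "tz": -36, "rx": -26, "ry": 22, "rz": -97.6},
    {"tx": 75, "ty": -340, "tz": -36, "rx": -26, "ry": 22, "rz": -97.6},
    {"tx": 75, "ty": -340, "tz": -36, "rx": -26, "ry": 22, "rz": -97.6},
    {"tx": 75, "ty": -340, "tz": -36, "rx": -26, "ry": 22, "rz": -97.6},
    {"tx": 75, "ty": -340, "tz": -36, "rx": -26, "ry": 22, "rz": -97.6},
    {"tx": 75, "ty": -340, "tz": -36, "rx": -26, "ry": 22, "rz": -97.6},
    {"tx": 75, "ty": -340, "tz": -36, "rx": -26, "ry": 22, "rz": -97.6},
    {"tx": 75, "ty": -340, "tz": -36, "rx": -26, "ry": 22, "rz": -97.6},
    {"tx": 75, "ty": -340, "tz": -36, "rx": -26, "ry": 22, "rz": -97.6},
    {"tx": 75, "ty": -340, "tz": -36, "rx": -26, "ry": 22, "rz": -97.6},
    {"tx": 75, "ty": -340, "tz": -36, "rx": -26, "ry": 22, "rz": -97.6},
    {"tx": 75, "ty": -340, "tz": -36, "rx": -26, "ry": 22, "rz": -97.6},
    {"tx": 75, "ty": -340, "tz": -36, "rx": -26, "ry": 22, "rz": -97.6},
  ],
)

```text
t: 8.52
position: [556.2, -181.4, 152.6]
eef_rot: [3.141, 0.001, -0.01]
wrist_force: [0.5, 0.2, -1.2]
gripper_width: 0.165
```

```bash
python3 - <<'E'
from h import *
import pickle
c=cap('wrist'); save('w7',c); pickle.dump(c,open('w7.pkl','wb')); s=observe(); print(s['t'],s['position'],s['eef_rot'],s['gripper_width'],s['wrist_force'])
E
```

```text
8.5667 [ 556.34570507 -181.75014041  152.9983481 ] [ 3.14042037e+00  6.80057589e-04 -1.03585618e-02] 0.16785231145585391 [ 0.2388496  -0.99393441 -0.9426698 ]
```

View pics/w7.png

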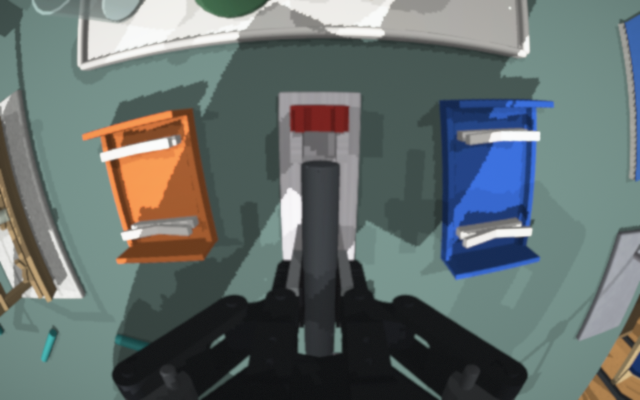

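```bash
cat >> h.py <<'E'
def overlay(c,lines,box,sc,name):
    x0,y0,x1,y1=box; im=cv2.resize(c['img'][y0:y1,x0:x1],None,fx=sc,fy=sc,interpolation=cv2.INTER_CUBIC)
    for p,a,b,col in lines:
        P=proj(c,np.array([at(p,np.array(a)+(np.array(b)-a)*t) for t in np.linspace(0,1,12)]))
        cv2.polylines(im,[(((P-[x0,y0]+.5)*sc)*8).round().astype(np.int32)],False,col,1,cv2.LINE_AA,3)
    cv2.imwrite('pics/%s.png'%name,im)
def rect(p,x0,x1,y0,y1,z,col=(0,255,0)):
    q=[[x0,y0,z],[x1,y0,z],[x1,y1,z],[x0,y1,z]]
    return [(p,q[i],q[(i+1)%4],col) for i in range(4)]
def model(fx):
    g=fx['gauge'];L=rect(g,-85,85,-35,35,8)+rect(g,-74,-56,-20,20,62)+rect(g,56,74,-20,20,62)+rect(g,-56,56,-12,12,62,(0,255,255))
    for n,h in(('box_short',66),('box_long',81)):
        b=fx[n];L+=rect(b,-h,h,-51,51,0)+rect(b,h-6,h,-51,51,44)+rect(b,-h,-h+6,-51,51,44)+[(b,[-h,0,34],[h,0,34],(0,255,255))]
    return L
E
python3 - <<'E'
from h import *
import pickle
c=pickle.load(open('w7.pkl','rb'));fx=pickle.load(open('fix.pkl','rb'))
overlay(c,model(fx),(265,80,375,210),5.5-1,'w7a')
overlay(c,[],(265,80,375,210),4.5,'w7b')
overlay(c,model(fx),(70,80,570,290),1.6,'w7c')
E
```

```text
(no output)
```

View pics/w7a.png

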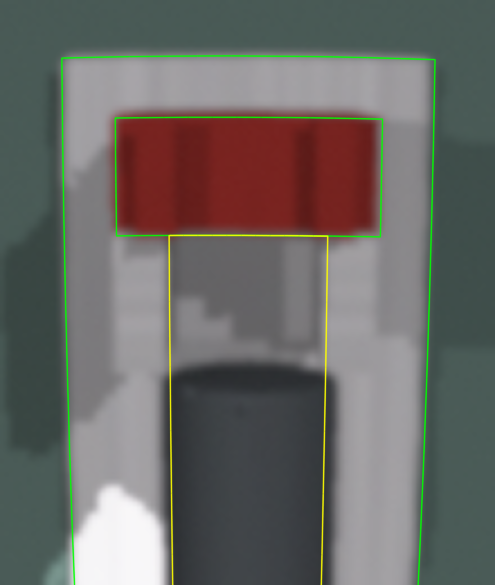

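View pics/w7b.png

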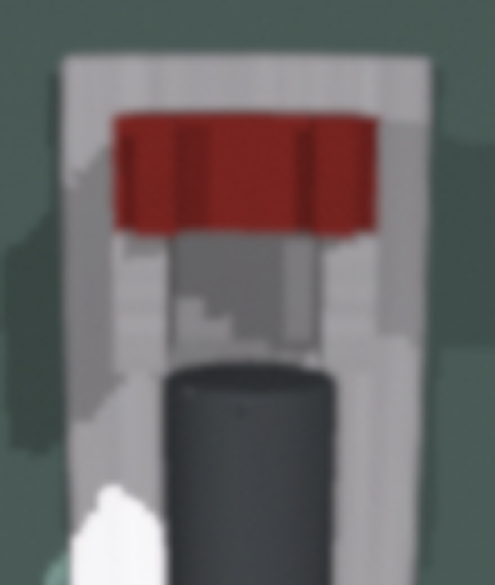

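View pics/w7c.png

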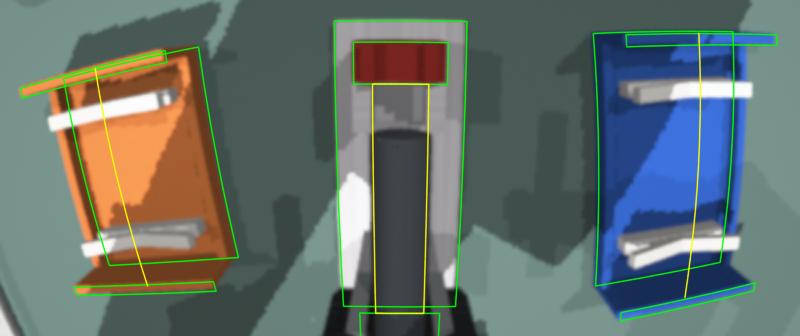

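carry_out(
  increments=[
    {"tx": 0, "ty": 0.5, "tz": -30, "rx": 0, "ry": 0, "rz": 0},
    {"tx": 0, "ty": 0.5, "tz": -60, "rx": 0, "ry": 0, "rz": 0},
    {"tx": 0, "ty": 0.5, "tz": -75, "rx": 0, "ry": 0, "rz": 0},
    {"tx": 0, "ty": 0.5, "tz": -85, "rx": 0, "ry": 0, "rz": 0},
    {"tx": 0, "ty": 0.5, "tz": -92, "rx": 0, "ry": 0, "rz": 0},
    {"tx": 0, "ty": 0.5, "tz": -98, "rx": 0, "ry": 0, "rz": 0},
    {"tx": 0, "ty": 0.5, "tz": -103, "rx": 0, "ry": 0, "rz": 0},
    {"tx": 0, "ty": 0.5, "tz": -107, "rx": 0, "ry": 0, "rz": 0},
    {"tx": 0, "ty": 0.5, "tz": -108, "rx": 0, "ry": 0, "rz": 0},
    {"tx": 0, "ty": 0.5, "tz": -108, "rx": 0, "ry": 0, "rz": 0},
  ],
)

```text
t: 9.4
position: [557.2, -181.9, 46.4]
eef_rot: [3.139, -0.001, -0.012]
wrist_force: [0.6, 0.4, -1.5]
gripper_width: 0.172
```

```bash
python3 - <<'E'
from h import *
import pickle
c=cap('wrist'); save('w8',c); pickle.dump(c,open('w8.pkl','wb')); s=observe(); print(s['t'],s['position'],s['eef_rot'],s['gripper_width'],s['wrist_force'])
c=cap('scene'); cv2.imwrite('pics/s8.png',cv2.resize(c['img'][115:235,210:345],None,fx=5,fy=5,interpolation=cv2.INTER_CUBIC))
E
```

```text
9.45 [ 557.30451811 -181.90925212   46.58267871] [ 3.13856077e+00 -1.57234627e-03 -1.18863627e-02] 0.1704820334262682 [-0.77539994  0.07811896 -2.34973953]
```

View pics/w8.png

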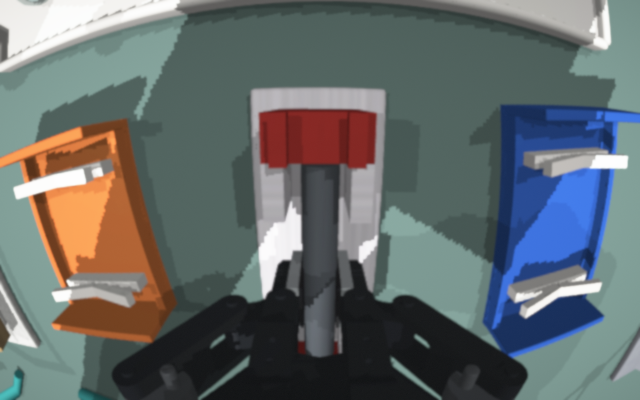

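View pics/s8.png

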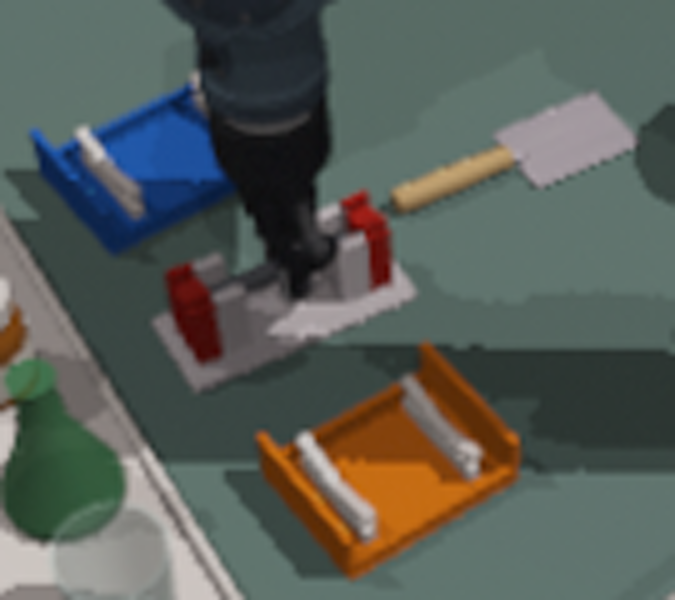

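carry_out(
  increments=[
    {"tx": -0.5, "ty": 0.4, "tz": -2, "rx": 0, "ry": 0, "rz": 0},
    {"tx": -0.5, "ty": 0.4, "tz": -4, "rx": 0, "ry": 0, "rz": 0},
    {"tx": -0.5, "ty": 0.4, "tz": -4.5, "rx": 0, "ry": 0, "rz": 0},
    {"tx": -0.5, "ty": 0.4, "tz": -4.5, "rx": 0, "ry": 0, "rz": 0},
  ],
)

```text
t: 9.83
position: [556.3, -181.2, 41.4]
eef_rot: [3.139, -0.0, -0.012]
wrist_force: [-0.7, 0.4, -0.7]
gripper_width: 0.169
```

carry_out(
  increments=[
    {"tx": 0, "ty": 0, "tz": -1, "rx": 0, "ry": 0, "rz": 0},
    {"tx": 0, "ty": 0, "tz": -1, "rx": 0, "ry": 0, "rz": 0},
    {"tx": 0, "ty": 0, "tz": -1, "rx": 0, "ry": 0, "rz": 0},
    {"tx": 0, "ty": 0, "tz": -1, "rx": 0, "ry": 0, "rz": 0},
    {"tx": 0, "ty": 0, "tz": -1, "rx": 0, "ry": 0, "rz": 0},
    {"tx": 0, "ty": 0, "tz": -1, "rx": 0, "ry": 0, "rz": 0},
    {"tx": 0, "ty": 0, "tz": -1, "rx": 0, "ry": 0, "rz": 0},
  ],
)

```text
t: 10.42
position: [556.5, -181.4, 40.6]
eef_rot: [3.139, -0.001, -0.012]
wrist_force: [0.7, -0.1, -1.5]
gripper_width: 0.168
```

```bash
python3 - <<'E'
from h import *
import pickle
c=cap('wrist'); save('w9',c); pickle.dump(c,open('w9.pkl','wb')); s=observe(); print(s['t'],s['position'],s['eef_rot'],s['gripper_width'],s['wrist_force'],s['wrist_torque'])
c=cap('scene'); cv2.imwrite('pics/s9.png',cv2.resize(c['img'][145:205,230:300],None,fx=9,fy=9,interpolation=cv2.INTER_CUBIC))
E
```

```text
10.4667 [ 556.50857498 -181.36884765   40.64507585] [ 3.13890470e+00 -9.58854174e-04 -1.19922564e-02] 0.16359615384471843 [ 0.22733447 -0.64717756 -1.73780397] [ 0.01857484 -0.01897635 -0.00237113]
```

View pics/s9.png

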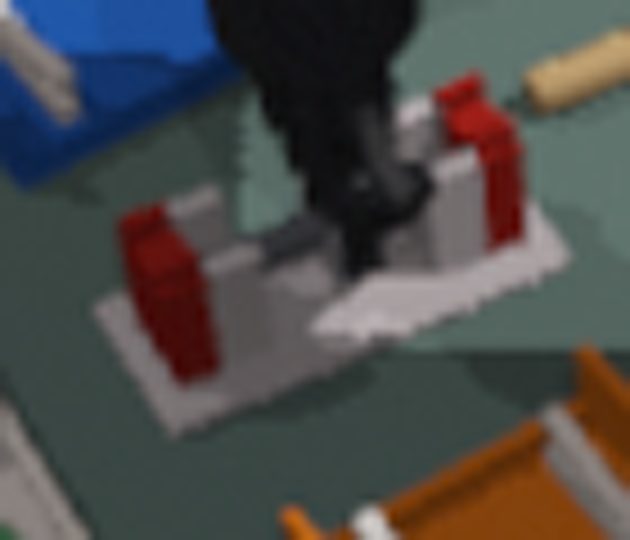

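View pics/w9.png

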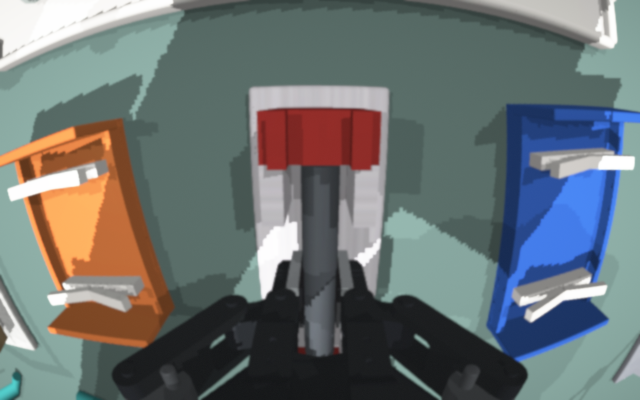

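carry_out(
  increments=[
    {"tx": 0, "ty": 0, "tz": -1, "rx": 0, "ry": 0, "rz": 0},
    {"tx": 0, "ty": 0, "tz": -2, "rx": 0, "ry": 0, "rz": 0},
    {"tx": 0, "ty": 0, "tz": -2, "rx": 0, "ry": 0, "rz": 0},
  ],
)

```text
t: 10.77
position: [556.7, -181.5, 40.1]
eef_rot: [3.139, -0.001, -0.012]
wrist_force: [-5.1, 1.8, 11.4]
gripper_width: 0.17
```

carry_out(
  increments=[
    {"tx": 0, "ty": 0, "tz": 0.5, "rx": 0, "ry": 0, "rz": 0},
    {"tx": 0, "ty": 0, "tz": 0.5, "rx": 0, "ry": 0, "rz": 0},
    {"tx": 0, "ty": 0, "tz": 0.5, "rx": 0, "ry": 0, "rz": 0},
    {"tx": 0, "ty": 0, "tz": 0.5, "rx": 0, "ry": 0, "rz": 0},
    {"tx": 0, "ty": 0, "tz": 0.5, "rx": 0, "ry": 0, "rz": 0},
    {"tx": 0, "ty": 0, "tz": 10, "rx": 0, "ry": 0, "rz": 0},
    {"tx": 0, "ty": 0, "tz": 30, "rx": 0, "ry": 0, "rz": 0},
    {"tx": 0, "ty": 0, "tz": 60, "rx": 0, "ry": 0, "rz": 0},
    {"tx": 0, "ty": 0, "tz": 85, "rx": 0, "ry": 0, "rz": 0},
    {"tx": 0, "ty": 0, "tz": 85, "rx": 0, "ry": 0, "rz": 0},
    {"tx": 0, "ty": 0, "tz": 85, "rx": 0, "ry": 0, "rz": 0},
  ],
)

```text
t: 11.68
position: [557.8, -182.0, 125.8]
eef_rot: [3.137, -0.005, -0.012]
wrist_force: [-0.8, 0.3, -2.0]
gripper_width: 0.169
```

```bash
python3 - <<'E'
from h import *
import pickle
c=cap('wrist'); save('w10',c); pickle.dump(c,open('w10.pkl','wb')); s=observe(); print(s['t'],s['position'],s['eef_rot'],s['gripper_width'],s['wrist_force'],s['wrist_torque'])
fx=pickle.load(open('fix.pkl','rb'));b=fx['box_short'];R=downR(b[2]/100)
P=at(b,[0,0,110])-R@[6.5,0,2]; print(P); delta(R,P)
E
```

```text
11.7333 [ 556.54881763 -181.37587373  123.98608988] [ 3.13848419e+00 -1.64943134e-03 -1.19246651e-02] 0.17050564443498753 [-0.22520843  0.29210757 -1.81487324] [-0.06726332  0.0085056   0.02376053]
[562.04741101 -22.80572008 112.        ]
t 11.7333 shift [  5.5 158.6 -12. ] rot [0.17 0.1  5.81] rows 0.8
```

View pics/w10.png

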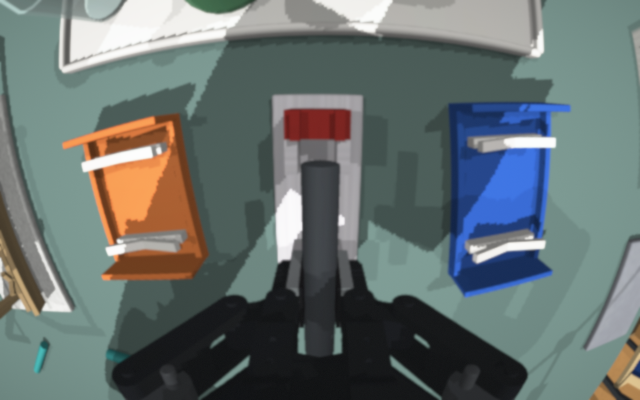

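carry_out(
  increments=[
    {"tx": 2, "ty": 38, "tz": 0, "rx": 0, "ry": 0, "rz": 2},
    {"tx": 4, "ty": 78, "tz": 0, "rx": 0, "ry": 0, "rz": 4},
    {"tx": 5.5, "ty": 118, "tz": 0, "rx": 0, "ry": 0, "rz": 5.8},
    {"tx": 5.5, "ty": 158.5, "tz": -6, "rx": 0, "ry": 0, "rz": 5.8},
    {"tx": 5.5, "ty": 158.5, "tz": -12, "rx": 0, "ry": 0, "rz": 5.8},
    {"tx": 5.5, "ty": 158.5, "tz": -12, "rx": 0, "ry": 0, "rz": 5.8},
    {"tx": 5.5, "ty": 158.5, "tz": -12, "rx": 0, "ry": 0, "rz": 5.8},
  ],
)

```text
t: 12.32
position: [560.8, -22.5, 109.9]
eef_rot: [3.14, 0.002, 0.09]
wrist_force: [0.1, 0.4, -0.9]
gripper_width: 0.168
```

```bash
python3 - <<'E'
from h import *
import pickle
c=cap('wrist'); pickle.dump(c,open('w11.pkl','wb')); s=observe(); print(s['t'],s['position'],s['eef_rot'],s['gripper_width'],s['wrist_force'])
fx=pickle.load(open('fix.pkl','rb'));b=fx['box_short'];R=downR(b[2]/100)
overlay(c,model(fx),(230,60,410,340),2.1,'w11a')
P=at(b,[0,0,34])-R@[6.5,0,2]; print(P); delta(R,P)
E
```

```text
12.3667 [561.39207706 -23.41992347 110.60535817] [3.13922346e+00 1.00769087e-03 8.88773906e-02] 0.17172581352953337 [-0.23608615  0.82885285 -0.19999639]
[562.04741101 -22.80572008  36.        ]
t 12.3667 shift [  0.7   0.6 -74.6] rot [ 0.14 -0.05  0.04] rows 0.0
```

View pics/w11a.png

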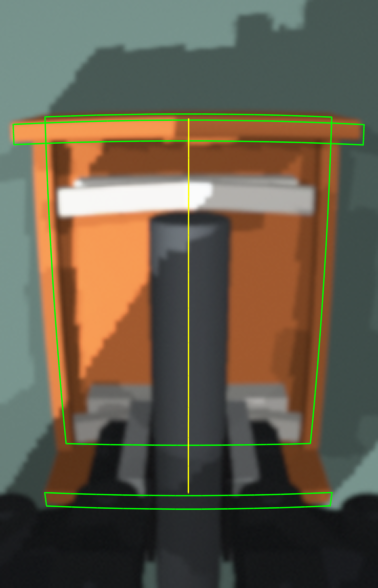

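carry_out(
  increments=[
    {"tx": 0.5, "ty": 0.5, "tz": -25, "rx": 0, "ry": 0, "rz": 0},
    {"tx": 0.5, "ty": 0.5, "tz": -48, "rx": 0, "ry": 0, "rz": 0},
    {"tx": 0.5, "ty": 0.5, "tz": -62, "rx": 0, "ry": 0, "rz": 0},
    {"tx": 0.5, "ty": 0.5, "tz": -68, "rx": 0, "ry": 0, "rz": 0},
    {"tx": 0.5, "ty": 0.5, "tz": -71, "rx": 0, "ry": 0, "rz": 0},
    {"tx": 0.5, "ty": 0.5, "tz": -73, "rx": 0, "ry": 0, "rz": 0},
    {"tx": 0.5, "ty": 0.5, "tz": -73, "rx": 0, "ry": 0, "rz": 0},
  ],
)

```text
t: 12.95
position: [563.1, -23.1, 39.2]
eef_rot: [3.139, -0.002, 0.088]
wrist_force: [0.1, -0.8, -1.3]
gripper_width: 0.172
```

carry_out(
  increments=[
    {"tx": -0.5, "ty": 0, "tz": -1, "rx": 0, "ry": 0, "rz": 0},
    {"tx": -0.5, "ty": 0, "tz": -2, "rx": 0, "ry": 0, "rz": 0},
    {"tx": -0.5, "ty": 0, "tz": -2, "rx": 0, "ry": 0, "rz": 0},
  ],
)

```text
t: 13.2
position: [562.4, -22.4, 37.2]
eef_rot: [3.139, -0.002, 0.089]
wrist_force: [-0.9, 0.3, -0.9]
gripper_width: 0.17
```

carry_out(
  increments=[
    {"tx": 0, "ty": 0, "tz": -1, "rx": 0, "ry": 0, "rz": 0},
    {"tx": 0, "ty": 0, "tz": -1.5, "rx": 0, "ry": 0, "rz": 0},
    {"tx": 0, "ty": 0, "tz": -1.5, "rx": 0, "ry": 0, "rz": 0},
  ],
)

```text
t: 13.45
position: [562.5, -22.4, 36.3]
eef_rot: [3.138, -0.002, 0.09]
wrist_force: [-2.2, 0.2, 7.3]
gripper_width: 0.168
```

carry_out(
  increments=[
    {"tx": 0, "ty": 0, "tz": 0.5, "rx": 0, "ry": 0, "rz": 0},
    {"tx": 0, "ty": 0, "tz": 0.5, "rx": 0, "ry": 0, "rz": 0},
  ],
)

```text
t: 13.62
position: [562.4, -22.4, 36.3]
eef_rot: [3.139, -0.002, 0.089]
wrist_force: [-0.5, -0.2, 4.7]
gripper_width: 0.168
```

carry_out(
  increments=[
    {"tx": 0, "ty": 0, "tz": 0, "rx": 0, "ry": 0, "rz": 0},
    {"tx": 0, "ty": 0, "tz": 0, "rx": 0, "ry": 0, "rz": 0},
    {"tx": 0, "ty": 0, "tz": 0, "rx": 0, "ry": 0, "rz": 0},
    {"tx": 0, "ty": 0, "tz": 0, "rx": 0, "ry": 0, "rz": 0},
    {"tx": 0, "ty": 0, "tz": 0, "rx": 0, "ry": 0, "rz": 0},
    {"tx": 0, "ty": 0, "tz": 0, "rx": 0, "ry": 0, "rz": 0},
  ],
  fingers=0.5,
)

```text
t: 14.12
position: [561.9, -22.3, 35.5]
eef_rot: [3.139, -0.001, 0.089]
wrist_force: [-0.6, 0.1, -0.1]
gripper_width: 0.501
```

```bash
python3 - <<'E'
from h import *
import pickle
c=cap('wrist'); save('w12',c); pickle.dump(c,open('w12.pkl','wb')); s=observe(); print(s['t'],s['position'],s['eef_rot'],s['gripper_width'],s['wrist_force'])
E
```

```text
14.1667 [561.91659071 -22.32378034  35.51161461] [ 3.13898967e+00 -7.40870316e-04  8.92512792e-02] 0.4990296822513709 [-0.18281568 -0.26809944 -0.18800526]
```

View pics/w12.png

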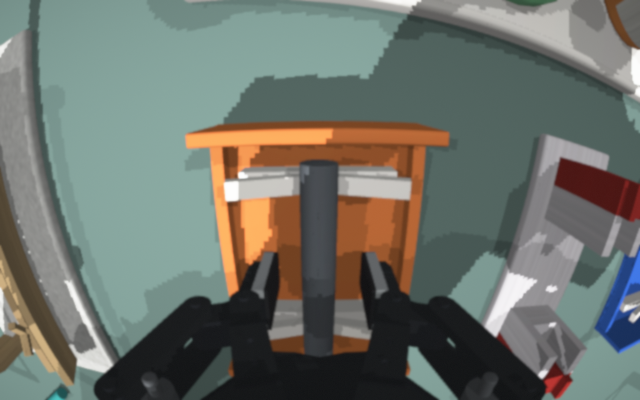

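carry_out(
  increments=[
    {"tx": 0, "ty": 0, "tz": 15, "rx": 0, "ry": 0, "rz": 0},
    {"tx": 0, "ty": 0, "tz": 40, "rx": 0, "ry": 0, "rz": 0},
    {"tx": 0, "ty": 0, "tz": 80, "rx": 0, "ry": 0, "rz": 0},
    {"tx": 0, "ty": 0, "tz": 120, "rx": 0, "ry": 0, "rz": 0},
    {"tx": 0, "ty": 0, "tz": 160, "rx": 0, "ry": 0, "rz": 0},
    {"tx": 0, "ty": 0, "tz": 160, "rx": 0, "ry": 0, "rz": 0},
    {"tx": 0, "ty": 0, "tz": 160, "rx": 0, "ry": 0, "rz": 0},
  ],
)

```text
t: 14.75
position: [564.0, -22.8, 199.0]
eef_rot: [3.137, -0.007, 0.089]
wrist_force: [-0.3, 0.2, 0.3]
gripper_width: 0.5
```

```bash
python3 - <<'E'
from h import *
import pickle
c=cap('wrist'); pickle.dump(c,open('w13.pkl','wb')); s=observe(); print(s['t'],s['position'],s['eef_rot'],s['gripper_width'],s['wrist_force'])
fx=pickle.load(open('fix.pkl','rb'));b=fx['box_short']
L=model(fx)+[(b,[-52,-8,34],[52,-8,34],(255,0,255)),(b,[-52,8,34],[52,8,34],(255,0,255))]+rect(b,-52,52,-8,8,34,(255,0,255))
overlay(c,L,(230,60,410,340),2.1,'w13a')
p=pickle.load(open('rack.pkl','rb'));k=np.sqrt(3)/2
def rp(y,l,n=0): return np.array([-55+l*k-n*.5,y,45+l*.5+n*k])
P=at(p,rp(-75,58,123)); print(P, at(p,rp(-75,58,2.5))); delta(rackR(p[2]/100),P)
E
```

```text
14.8 [562.39121209 -22.43235396 196.51268519] [ 3.13822310e+00 -2.89965024e-03  8.92996299e-02] 0.49966059522950057 [-1.01307215  0.31255118 -1.41993326]
[628.96643084 201.84341098 180.52112467] [619.29898649 261.31275619  76.16506351]
t 14.8 shift [ 66.6 224.3 -16. ] rot [ 26.51 -20.32  91.82] rows 13.6
```

View pics/w13a.png

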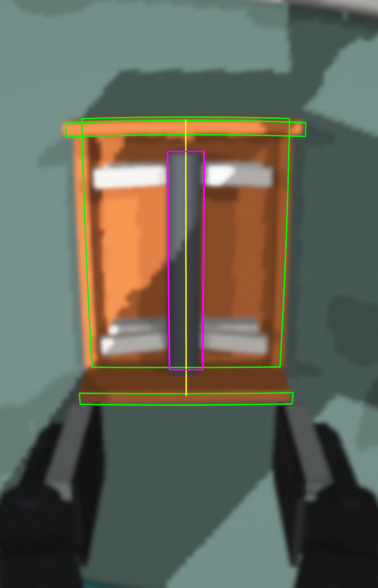

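carry_out(
  increments=[
    {"tx": 5, "ty": 10, "tz": 20, "rx": 26.5, "ry": -20.3, "rz": 91.8},
    {"tx": 10, "ty": 20, "tz": 40, "rx": 26.5, "ry": -20.3, "rz": 91.8},
    {"tx": 15, "ty": 35, "tz": 40, "rx": 26.5, "ry": -20.3, "rz": 91.8},
    {"tx": 20, "ty": 50, "tz": 40, "rx": 26.5, "ry": -20.3, "rz": 91.8},
    {"tx": 25, "ty": 65, "tz": 40, "rx": 26.5, "ry": -20.3, "rz": 91.8},
    {"tx": 30, "ty": 80, "tz": 40, "rx": 26.5, "ry": -20.3, "rz": 91.8},
    {"tx": 35, "ty": 95, "tz": 40, "rx": 26.5, "ry": -20.3, "rz": 91.8},
    {"tx": 40, "ty": 110, "tz": 40, "rx": 26.5, "ry": -20.3, "rz": 91.8},
    {"tx": 45, "ty": 125, "tz": 40, "rx": 26.5, "ry": -20.3, "rz": 91.8},
    {"tx": 50, "ty": 140, "tz": 40, "rx": 26.5, "ry": -20.3, "rz": 91.8},
    {"tx": 55, "ty": 160, "tz": 30, "rx": 26.5, "ry": -20.3, "rz": 91.8},
    {"tx": 60, "ty": 180, "tz": 15, "rx": 26.5, "ry": -20.3, "rz": 91.8},
    {"tx": 66.5, "ty": 200, "tz": 0, "rx": 26.5, "ry": -20.3, "rz": 91.8},
    {"tx": 66.5, "ty": 224, "tz": -16, "rx": 26.5, "ry": -20.3, "rz": 91.8},
    {"tx": 66.5, "ty": 224, "tz": -16, "rx": 26.5, "ry": -20.3, "rz": 91.8},
    {"tx": 66.5, "ty": 224, "tz": -16, "rx": 26.5, "ry": -20.3, "rz": 91.8},
    {"tx": 66.5, "ty": 224, "tz": -16, "rx": 26.5, "ry": -20.3, "rz": 91.8},
  ],
)

```text
t: 16.22
position: [627.8, 201.4, 178.3]
eef_rot: [-3.137, -0.521, 1.729]
wrist_force: [-0.2, 0.4, 0.2]
gripper_width: 0.503
```

```bash
python3 - <<'E'
from h import *
import pickle
c=cap('wrist'); save('w14',c);pickle.dump(c,open('w14.pkl','wb')); s=observe(); print(s['t'],s['position'],s['eef_rot'],s['gripper_width'],s['wrist_force'],s['joints'])
p=pickle.load(open('rack.pkl','rb'));k=np.sqrt(3)/2
def rp(y,l,n=0): return np.array([-55+l*k-n*.5,y,45+l*.5+n*k])
for a in [(-75,0,8),(-75,132,0),(0,0,8),(0,132,0)]: print(a,proj(c,at(p,rp(*a))).round(1))
delta(rackR(p[2]/100),at(p,rp(-75,58,2.5)))
E
```

```text
16.2667 [628.40753402 201.00293035 179.39632294] [-3.13963333 -0.52085094  1.72923424] 0.5016959921642687 [-0.59763442 -0.28991265  0.16995628] [-0.09650887  0.46518348  1.48084801  0.51311464  1.37008726 -0.40477283]
(-75, 0, 8) [[321.7 267.7]]
(-75, 132, 0) [[321.6 111.1]]
(0, 0, 8) [[237.9 266.4]]
(0, 132, 0) [[227.1 114. ]]
t 16.2667 shift [  -9.1   60.3 -103.2] rot [ 0.17 -0.07  0.1 ] rows 0.0
```

View pics/w14.png

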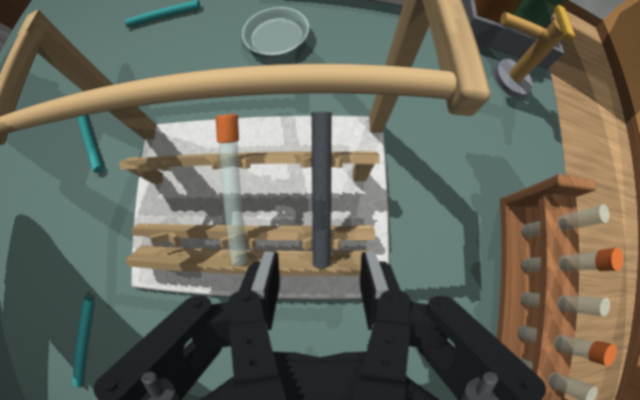

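carry_out(
  increments=[
    {"tx": -2.5, "ty": 18, "tz": -31, "rx": 0, "ry": 0, "rz": 0},
    {"tx": -5.5, "ty": 36, "tz": -62, "rx": 0, "ry": 0, "rz": 0},
    {"tx": -8, "ty": 52, "tz": -89, "rx": 0, "ry": 0, "rz": 0},
    {"tx": -9, "ty": 60, "tz": -103, "rx": 0, "ry": 0, "rz": 0},
    {"tx": -9, "ty": 60, "tz": -103, "rx": 0, "ry": 0, "rz": 0},
    {"tx": -9, "ty": 60, "tz": -103, "rx": 0, "ry": 0, "rz": 0},
    {"tx": -9, "ty": 60, "tz": -103, "rx": 0, "ry": 0, "rz": 0},
  ],
)

```text
t: 16.85
position: [621.4, 260.7, 78.9]
eef_rot: [3.138, -0.521, 1.732]
wrist_force: [0.1, -0.4, 1.1]
gripper_width: 0.496
```

```bash
python3 - <<'E'
from h import *
import pickle
c=cap('wrist'); save('w15',c);pickle.dump(c,open('w15.pkl','wb')); s=observe(); print(s['t'],s['position'],s['eef_rot'],s['gripper_width'],s['wrist_force'])
p=pickle.load(open('rack.pkl','rb'));k=np.sqrt(3)/2
def rp(y,l,n=0): return np.array([-55+l*k-n*.5,y,45+l*.5+n*k])
delta(rackR(p[2]/100),at(p,rp(-75,58,2.5)))
E
```

```text
16.9 [621.63934582 260.6369057   79.18619604] [ 3.13771001 -0.52060892  1.73242965] 0.5006360730215313 [0.77598591 0.17971648 0.89615121]
t 16.9 shift [-2.3  0.7 -3. ] rot [0.14 0.22 0.08] rows 0.0
```

View pics/w15.png

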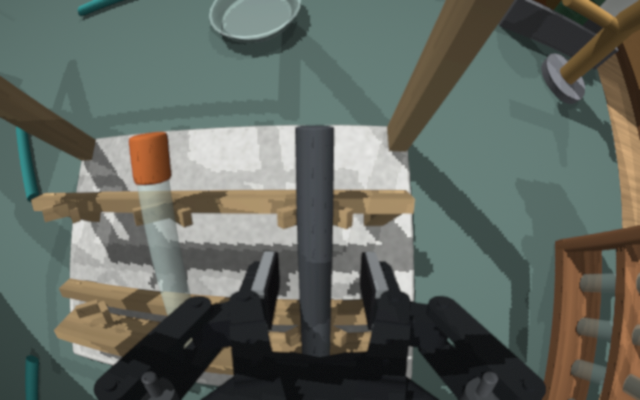

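carry_out(
  increments=[
    {"tx": -1, "ty": 0.5, "tz": -1.5, "rx": 0, "ry": 0, "rz": 0},
    {"tx": -1, "ty": 0.5, "tz": -1.5, "rx": 0, "ry": 0, "rz": 0},
    {"tx": -1, "ty": 0.5, "tz": -1.5, "rx": 0, "ry": 0, "rz": 0},
  ],
)

```text
t: 17.15
position: [619.1, 261.7, 76.0]
eef_rot: [3.141, -0.521, 1.732]
wrist_force: [-0.2, 0.3, 0.4]
gripper_width: 0.498
```

carry_out(
  increments=[
    {"tx": 0, "ty": 0, "tz": 0, "rx": 0, "ry": 0, "rz": 0},
    {"tx": 0, "ty": 0, "tz": 0, "rx": 0, "ry": 0, "rz": 0},
    {"tx": 0, "ty": 0, "tz": 0, "rx": 0, "ry": 0, "rz": 0},
    {"tx": 0, "ty": 0, "tz": 0, "rx": 0, "ry": 0, "rz": 0},
    {"tx": 0, "ty": 0, "tz": 0, "rx": 0, "ry": 0, "rz": 0},
    {"tx": 0, "ty": 0, "tz": 0, "rx": 0, "ry": 0, "rz": 0},
  ],
  fingers=1,
  newtons=60,
)

```text
t: 17.65
position: [619.0, 262.0, 75.4]
eef_rot: [3.141, -0.521, 1.732]
wrist_force: [1.5, -0.9, 2.2]
gripper_width: 0.169
```

Gripped; drawing off square to the slope.

carry_out(
  increments=[
    {"tx": 0.8, "ty": -5, "tz": 8.7, "rx": 0, "ry": 0, "rz": 0},
    {"tx": 2.4, "ty": -15, "tz": 26, "rx": 0, "ry": 0, "rz": 0},
    {"tx": 4.8, "ty": -30, "tz": 52, "rx": 0, "ry": 0, "rz": 0},
    {"tx": 7.2, "ty": -45, "tz": 78, "rx": 0, "ry": 0, "rz": 0},
    {"tx": 9.6, "ty": -59, "tz": 104, "rx": 0, "ry": 0, "rz": 0},
    {"tx": 11, "ty": -69, "tz": 121, "rx": 0, "ry": 0, "rz": 0},
    {"tx": 12, "ty": -80, "tz": 140, "rx": 0, "ry": 0, "rz": 0},
    {"tx": 12, "ty": -80, "tz": 140, "rx": 0, "ry": 0, "rz": 0},
    {"tx": 12, "ty": -80, "tz": 140, "rx": 0, "ry": 0, "rz": 0},
  ],
)

```text
t: 18.4
position: [630.8, 181.6, 215.8]
eef_rot: [3.141, -0.521, 1.731]
wrist_force: [0.2, 0.2, -2.3]
gripper_width: 0.166
```

```bash
python3 - <<'E'
from h import *
import pickle
c=cap('wrist'); save('w16',c);pickle.dump(c,open('w16.pkl','wb')); s=observe(); print(s['t'],s['position'],s['eef_rot'],s['gripper_width'],s['wrist_force'],s['wrist_torque'])
f=tool(c)
for x in (70,72,74,76,78): print(x,f([x,0,-6]).round(1),f([x,0,2]).round(1))
fx=pickle.load(open('fix.pkl','rb'));g=fx['gauge']
R=downR(g[2]/100)
P=at(g,[0,0.5,150])-R@[8,0,2]; print(P); delta(R,P)
E
```

```text
18.45 [629.82143556 182.25067641 214.23923057] [-3.13916295 -0.52138112  1.73061666] 0.16833529552978133 [-0.05478774  0.51112078 -1.80187201] [-0.36904218 -0.09010427  0.00498807]
70 [[318.6 135.7]] [[318.6 133.5]]
72 [[318.6 130.4]] [[318.6 128.5]]
74 [[318.6 125. ]] [[318.6 123.5]]
76 [[318.6 119.7]] [[318.6 118.5]]
78 [[318.6 114.3]] [[318.6 113.5]]
[ 554.38418716 -181.3148866   152.        ]
t 18.45 shift [ -75.4 -363.6  -62.2] rot [-25.79  22.06 -97.43] rows 14.4
```

View pics/w16.png

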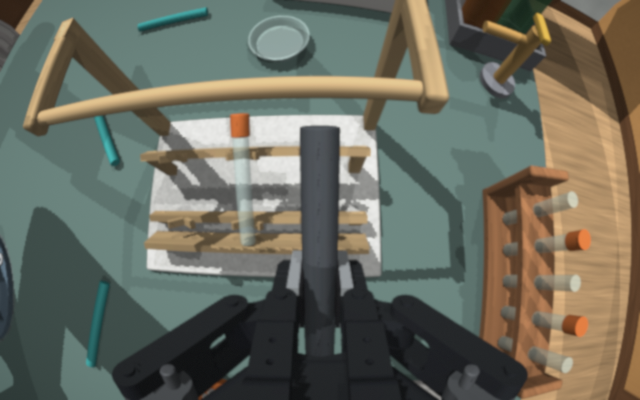

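carry_out(
  increments=[
    {"tx": -20, "ty": -40, "tz": -5, "rx": -25.8, "ry": 22, "rz": -97.5},
    {"tx": -40, "ty": -80, "tz": -10, "rx": -25.8, "ry": 22, "rz": -97.5},
    {"tx": -60, "ty": -110, "tz": -15, "rx": -25.8, "ry": 22, "rz": -97.5},
    {"tx": -75, "ty": -140, "tz": -20, "rx": -25.8, "ry": 22, "rz": -97.5},
    {"tx": -75, "ty": -170, "tz": -25, "rx": -25.8, "ry": 22, "rz": -97.5},
    {"tx": -75, "ty": -200, "tz": -30, "rx": -25.8, "ry": 22, "rz": -97.5},
    {"tx": -75, "ty": -230, "tz": -35, "rx": -25.8, "ry": 22, "rz": -97.5},
    {"tx": -75, "ty": -260, "tz": -40, "rx": -25.8, "ry": 22, "rz": -97.5},
    {"tx": -75, "ty": -285, "tz": -45, "rx": -25.8, "ry": 22, "rz": -97.5},
    {"tx": -75, "ty": -310, "tz": -50, "rx": -25.8, "ry": 22, "rz": -97.5},
    {"tx": -75, "ty": -330, "tz": -55, "rx": -25.8, "ry": 22, "rz": -97.5},
    {"tx": -75, "ty": -350, "tz": -60, "rx": -25.8, "ry": 22, "rz": -97.5},
    {"tx": -75, "ty": -363.5, "tz": -62, "rx": -25.8, "ry": 22, "rz": -97.5},
    {"tx": -75, "ty": -363.5, "tz": -62, "rx": -25.8, "ry": 22, "rz": -97.5},
    {"tx": -75, "ty": -363.5, "tz": -62, "rx": -25.8, "ry": 22, "rz": -97.5},
    {"tx": -75, "ty": -363.5, "tz": -62, "rx": -25.8, "ry": 22, "rz": -97.5},
    {"tx": -75, "ty": -363.5, "tz": -62, "rx": -25.8, "ry": 22, "rz": -97.5},
    {"tx": -75, "ty": -363.5, "tz": -62, "rx": -25.8, "ry": 22, "rz": -97.5},
  ],
)

```text
t: 19.95
position: [554.9, -180.4, 151.9]
eef_rot: [3.141, 0.001, -0.011]
wrist_force: [0.3, -0.8, -2.2]
gripper_width: 0.167
```

```bash
python3 - <<'E'
from h import *
import pickle
c=cap('wrist'); save('w17',c);pickle.dump(c,open('w17.pkl','wb')); s=observe(); print(s['t'],s['position'],s['eef_rot'],s['gripper_width'],s['wrist_force'],s['wrist_torque'])
fx=pickle.load(open('fix.pkl','rb'));g=fx['gauge']
overlay(c,model(fx),(265,80,375,210),4.5,'w17a')
R=downR(g[2]/100)
P=at(g,[0,0.5,76])-R@[7.5,0,2]; print(P); delta(R,P)
E
```

```text
20.0 [ 554.99423194 -180.69466851  152.2334964 ] [ 3.14072791e+00  6.04100966e-04 -1.16689836e-02] 0.16685219206186377 [ 0.36365883 -0.32486566 -1.13760942] [ 0.0013661   0.0539615  -0.05463318]
[ 554.88414238 -181.32157855   78.        ]
t 20.0 shift [ -0.1  -0.6 -74.2] rot [ 0.05 -0.04 -0.1 ] rows 0.0
```

View pics/w17a.png

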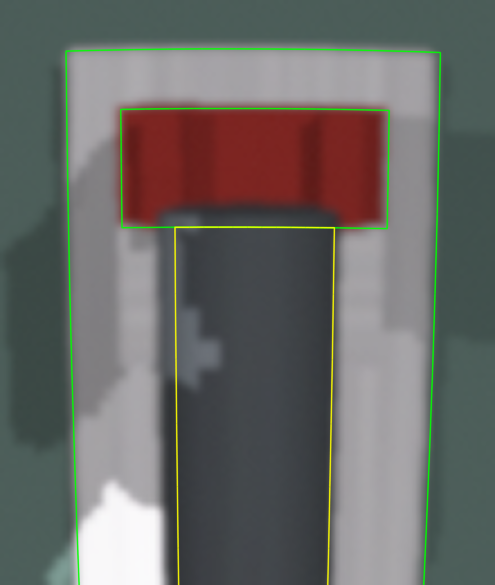

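View pics/w17.png

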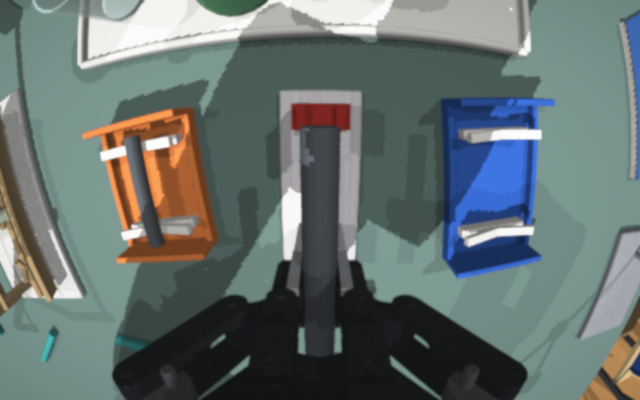

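carry_out(
  increments=[
    {"tx": 0, "ty": -0.6, "tz": -25, "rx": 0, "ry": 0, "rz": 0},
    {"tx": 0, "ty": -0.6, "tz": -48, "rx": 0, "ry": 0, "rz": 0},
    {"tx": 0, "ty": -0.6, "tz": -64, "rx": 0, "ry": 0, "rz": 0},
    {"tx": 0, "ty": -0.6, "tz": -72, "rx": 0, "ry": 0, "rz": 0},
    {"tx": 0, "ty": -0.6, "tz": -75, "rx": 0, "ry": 0, "rz": 0},
    {"tx": 0, "ty": -0.6, "tz": -76, "rx": 0, "ry": 0, "rz": 0},
    {"tx": 0, "ty": -0.6, "tz": -76, "rx": 0, "ry": 0, "rz": 0},
  ],
)

```text
t: 20.58
position: [556.0, -182.3, 77.8]
eef_rot: [3.139, -0.002, -0.013]
wrist_force: [-0.1, 0.2, -1.1]
gripper_width: 0.169
```

```bash
python3 - <<'E'
from h import *
import pickle
c=cap('wrist'); save('w18',c);pickle.dump(c,open('w18.pkl','wb')); s=observe(); print(s['t'],s['position'],s['eef_rot'],s['gripper_width'],s['wrist_force'],s['wrist_torque'])
c=cap('scene'); cv2.imwrite('pics/s18.png',cv2.resize(c['img'][145:205,230:300],None,fx=9,fy=9,interpolation=cv2.INTER_CUBIC))
E
```

```text
20.6333 [ 556.23692259 -182.39954876   78.25938025] [ 3.13858826e+00 -2.28656018e-03 -1.34075360e-02] 0.1711066055391096 [ 0.14153337  0.24148756 -0.80624852] [0.05822681 0.02692282 0.03403167]
```

View pics/w18.png

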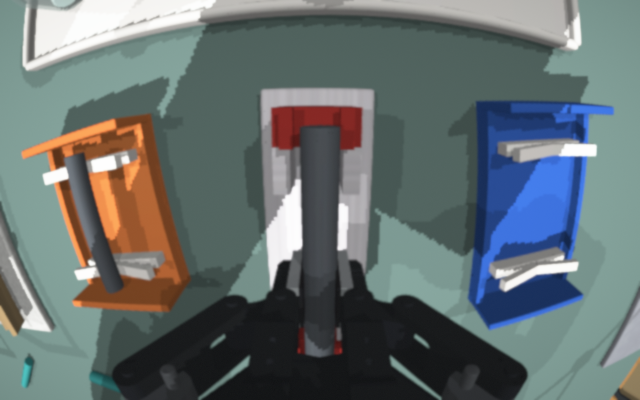

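View pics/s18.png

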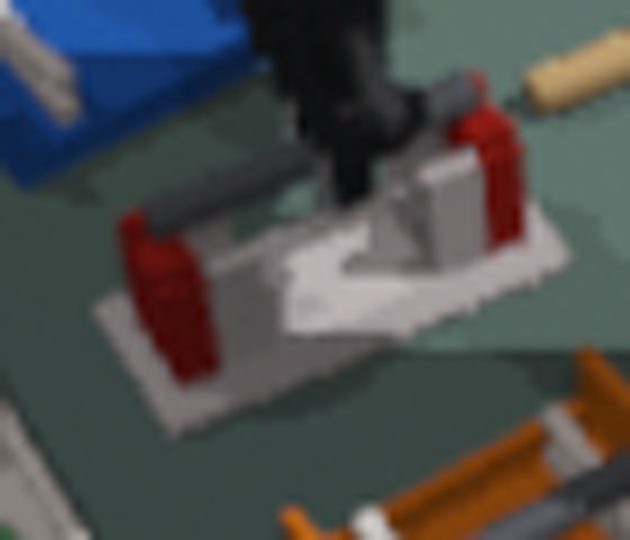

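carry_out(
  increments=[
    {"tx": -0.7, "ty": 0.5, "tz": -2, "rx": 0, "ry": 0, "rz": 0},
    {"tx": -0.7, "ty": 0.5, "tz": -4, "rx": 0, "ry": 0, "rz": 0},
    {"tx": -0.7, "ty": 0.5, "tz": -5, "rx": 0, "ry": 0, "rz": 0},
    {"tx": -0.7, "ty": 0.5, "tz": -5, "rx": 0, "ry": 0, "rz": 0},
  ],
)

```text
t: 21.02
position: [554.6, -181.3, 72.0]
eef_rot: [3.14, -0.0, -0.013]
wrist_force: [-0.2, 0.3, -1.7]
gripper_width: 0.163
```

carry_out(
  increments=[
    {"tx": 0, "ty": 0, "tz": -1, "rx": 0, "ry": 0, "rz": 0},
    {"tx": 0, "ty": 0, "tz": -1.5, "rx": 0, "ry": 0, "rz": 0},
    {"tx": 0, "ty": 0, "tz": -1.5, "rx": 0, "ry": 0, "rz": 0},
  ],
)

```text
t: 21.27
position: [554.9, -181.5, 71.2]
eef_rot: [3.139, -0.001, -0.013]
wrist_force: [-2.5, 0.4, 3.8]
gripper_width: 0.164
```

carry_out(
  increments=[
    {"tx": 0, "ty": 0, "tz": -0.4, "rx": 0, "ry": 0, "rz": 0},
    {"tx": 0, "ty": 0, "tz": -0.4, "rx": 0, "ry": 0, "rz": 0},
    {"tx": 0, "ty": 0, "tz": -0.4, "rx": 0, "ry": 0, "rz": 0},
    {"tx": 0, "ty": 0, "tz": -0.4, "rx": 0, "ry": 0, "rz": 0},
    {"tx": 0, "ty": 0, "tz": -0.4, "rx": 0, "ry": 0, "rz": 0},
    {"tx": 0, "ty": 0, "tz": -0.4, "rx": 0, "ry": 0, "rz": 0},
    {"tx": 0, "ty": 0, "tz": -0.4, "rx": 0, "ry": 0, "rz": 0},
  ],
)

```text
t: 21.85
position: [554.9, -181.5, 71.1]
eef_rot: [3.139, -0.001, -0.013]
wrist_force: [-3.7, 2.1, 7.6]
gripper_width: 0.165
```

```bash
python3 - <<'E'
from h import *
import pickle
s=observe(); print(s['t'],s['position'],s['eef_rot'],s['gripper_width'],s['wrist_force'],s['wrist_torque'])
c=cap('wrist'); save('w19',c)
c=cap('scene'); cv2.imwrite('pics/s19.png',cv2.resize(c['img'][145:205,230:300],None,fx=9,fy=9,interpolation=cv2.INTER_CUBIC))
E
```

```text
21.85 [ 554.91482508 -181.50375194   71.12419655] [ 3.13928160e+00 -6.71722128e-04 -1.34383668e-02] 0.165412253319513 [-3.65265     2.08898719  7.57511308] [ 0.27540758  0.62692187 -0.01819097]
```

View pics/s19.png

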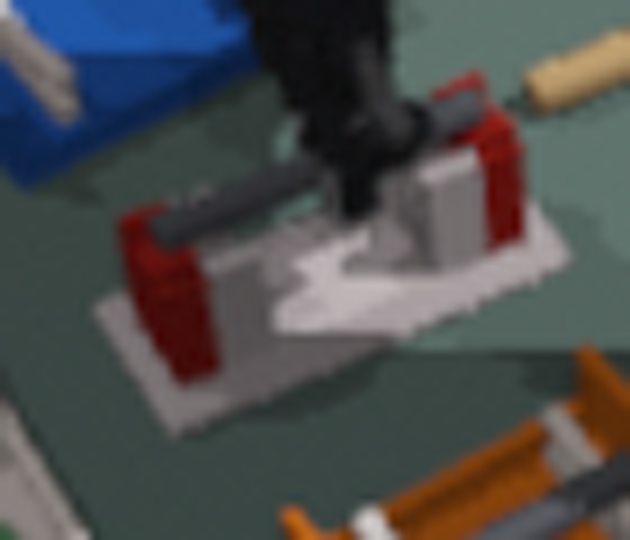

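View pics/w19.png

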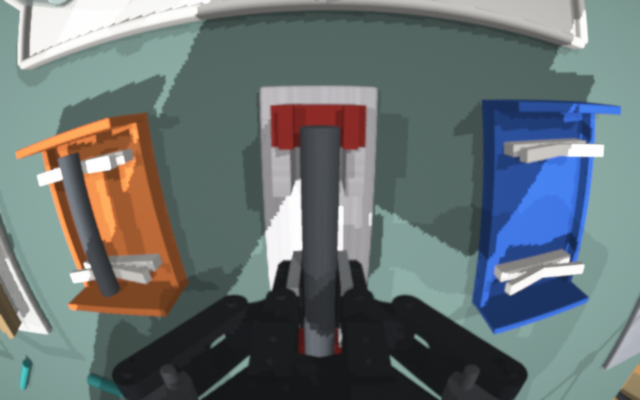

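carry_out(
  increments=[
    {"tx": 0, "ty": 0, "tz": 3, "rx": 0, "ry": 0, "rz": 0},
    {"tx": 0, "ty": 0, "tz": 15, "rx": 0, "ry": 0, "rz": 0},
    {"tx": 0, "ty": 0, "tz": 40, "rx": 0, "ry": 0, "rz": 0},
    {"tx": 0, "ty": 0, "tz": 55, "rx": 0, "ry": 0, "rz": 0},
    {"tx": 0, "ty": 0, "tz": 55, "rx": 0, "ry": 0, "rz": 0},
    {"tx": 0, "ty": 0, "tz": 55, "rx": 0, "ry": 0, "rz": 0},
  ],
)

```text
t: 22.45
position: [555.5, -181.9, 126.5]
eef_rot: [3.138, -0.003, -0.014]
wrist_force: [-0.7, -0.1, -2.3]
gripper_width: 0.169
```

```bash
python3 - <<'E'
from h import *
import pickle
s=observe(); print(s['t'],s['position'],s['eef_rot'],s['gripper_width'],s['wrist_force'],s['wrist_torque'])
fx=pickle.load(open('fix.pkl','rb'));b=fx['box_long'];R=downR(b[2]/100)
P=at(b,[0,0,110])-R@[7.5,0,1.5]; print(P); delta(R,P)
E
```

```text
22.45 [ 555.54464591 -181.89810282  126.45215669] [ 3.13806716e+00 -2.99443324e-03 -1.35233044e-02] 0.16930038003964956 [-0.66522594 -0.10910746 -2.2832289 ] [ 0.00591336  0.01029244 -0.05405058]
[ 561.9835334  -353.56540713  111.5       ]
t 22.45 shift [   6.4 -171.7  -15. ] rot [0.19 0.18 7.37] rows 1.0
```

carry_out(
  increments=[
    {"tx": 1.5, "ty": -40, "tz": 0, "rx": 0, "ry": 0, "rz": 2},
    {"tx": 3, "ty": -80, "tz": 0, "rx": 0, "ry": 0, "rz": 4},
    {"tx": 5, "ty": -120, "tz": 0, "rx": 0, "ry": 0, "rz": 6},
    {"tx": 6.5, "ty": -155, "tz": -6, "rx": 0, "ry": 0, "rz": 7.4},
    {"tx": 6.5, "ty": -172, "tz": -14, "rx": 0, "ry": 0, "rz": 7.4},
    {"tx": 6.5, "ty": -172, "tz": -14, "rx": 0, "ry": 0, "rz": 7.4},
    {"tx": 6.5, "ty": -172, "tz": -14, "rx": 0, "ry": 0, "rz": 7.4},
  ],
)

```text
t: 23.03
position: [559.7, -353.4, 108.6]
eef_rot: [-3.14, 0.002, 0.113]
wrist_force: [-0.2, 0.7, -1.9]
gripper_width: 0.161
```

```bash
python3 - <<'E'
from h import *
import pickle
c=cap('wrist'); pickle.dump(c,open('w20.pkl','wb')); s=observe(); print(s['t'],s['position'],s['eef_rot'],s['gripper_width'],s['wrist_force'])
fx=pickle.load(open('fix.pkl','rb'));b=fx['box_long'];R=downR(b[2]/100)
overlay(c,model(fx),(230,60,410,340),2.1,'w20a')
P=at(b,[0,0,34])-R@[7.5,0,1.5]; print(P); delta(R,P)
E
```

```text
23.0833 [ 560.20539195 -352.41181135  109.23483635] [-3.14060847e+00  1.66319577e-03  1.14808495e-01] 0.16695886432173654 [ 1.08999862 -0.64292334 -1.67708333]
[ 561.9835334  -353.56540713   35.5       ]
t 23.0833 shift [  1.8  -1.2 -73.7] rot [-0.05 -0.1   0.02] rows 0.0
```

View pics/w20a.png

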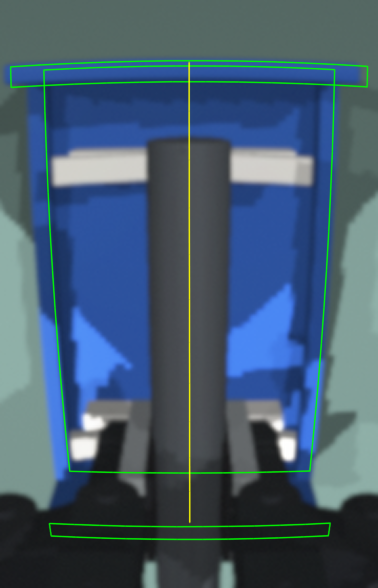

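carry_out(
  increments=[
    {"tx": 1.5, "ty": -0.8, "tz": -25, "rx": 0, "ry": 0, "rz": 0},
    {"tx": 1.5, "ty": -0.8, "tz": -48, "rx": 0, "ry": 0, "rz": 0},
    {"tx": 1.5, "ty": -0.8, "tz": -62, "rx": 0, "ry": 0, "rz": 0},
    {"tx": 1.5, "ty": -0.8, "tz": -68, "rx": 0, "ry": 0, "rz": 0},
    {"tx": 1.5, "ty": -0.8, "tz": -70, "rx": 0, "ry": 0, "rz": 0},
    {"tx": 1.5, "ty": -0.8, "tz": -72, "rx": 0, "ry": 0, "rz": 0},
    {"tx": 1.5, "ty": -0.8, "tz": -72, "rx": 0, "ry": 0, "rz": 0},
  ],
)

```text
t: 23.67
position: [563.4, -354.4, 40.1]
eef_rot: [3.138, -0.002, 0.116]
wrist_force: [-0.7, -0.2, -1.8]
gripper_width: 0.17
```

carry_out(
  increments=[
    {"tx": -0.5, "ty": 0, "tz": -1, "rx": 0, "ry": 0, "rz": 0},
    {"tx": -0.5, "ty": 0, "tz": -1.5, "rx": 0, "ry": 0, "rz": 0},
    {"tx": -0.5, "ty": 0, "tz": -1.5, "rx": 0, "ry": 0, "rz": 0},
  ],
)

```text
t: 23.92
position: [562.6, -354.6, 38.5]
eef_rot: [3.139, -0.001, 0.116]
wrist_force: [-0.3, -0.2, -2.2]
gripper_width: 0.166
```

carry_out(
  increments=[
    {"tx": 0, "ty": 0, "tz": -1, "rx": 0, "ry": 0, "rz": 0},
    {"tx": 0, "ty": 0, "tz": -2, "rx": 0, "ry": 0, "rz": 0},
    {"tx": 0, "ty": 0, "tz": -2, "rx": 0, "ry": 0, "rz": 0},
  ],
)

```text
t: 24.17
position: [562.4, -354.5, 36.1]
eef_rot: [3.139, -0.001, 0.116]
wrist_force: [-0.1, -0.0, -0.2]
gripper_width: 0.168
```

carry_out(
  increments=[
    {"tx": 0, "ty": 0, "tz": -1, "rx": 0, "ry": 0, "rz": 0},
    {"tx": 0, "ty": 0, "tz": -1.3, "rx": 0, "ry": 0, "rz": 0},
    {"tx": 0, "ty": 0, "tz": -1.3, "rx": 0, "ry": 0, "rz": 0},
  ],
)

```text
t: 24.42
position: [562.5, -354.6, 36.0]
eef_rot: [3.139, -0.001, 0.116]
wrist_force: [-3.9, 1.8, 9.1]
gripper_width: 0.167
```

carry_out(
  increments=[
    {"tx": 0, "ty": 0, "tz": 0.7, "rx": 0, "ry": 0, "rz": 0},
    {"tx": 0, "ty": 0, "tz": 0.7, "rx": 0, "ry": 0, "rz": 0},
  ],
)

```text
t: 24.58
position: [562.5, -354.5, 36.0]
eef_rot: [3.139, -0.001, 0.116]
wrist_force: [-3.2, 0.9, 6.3]
gripper_width: 0.17
```

carry_out(
  increments=[
    {"tx": 0, "ty": 0, "tz": 0, "rx": 0, "ry": 0, "rz": 0},
    {"tx": 0, "ty": 0, "tz": 0, "rx": 0, "ry": 0, "rz": 0},
    {"tx": 0, "ty": 0, "tz": 0, "rx": 0, "ry": 0, "rz": 0},
    {"tx": 0, "ty": 0, "tz": 0, "rx": 0, "ry": 0, "rz": 0},
    {"tx": 0, "ty": 0, "tz": 0, "rx": 0, "ry": 0, "rz": 0},
    {"tx": 0, "ty": 0, "tz": 0, "rx": 0, "ry": 0, "rz": 0},
  ],
  fingers=0.5,
)

```text
t: 25.08
position: [562.2, -354.2, 34.9]
eef_rot: [3.14, -0.0, 0.116]
wrist_force: [1.5, -0.3, 0.3]
gripper_width: 0.501
```

```bash
python3 - <<'E'
from h import *
c=cap('wrist'); save('w21',c); s=observe(); print(s['t'],s['position'],s['eef_rot'],s['gripper_width'],s['wrist_force'])
E
```

```text
25.1333 [ 562.23296468 -354.19927754   34.94595204] [ 3.13958651e+00 -3.69782124e-04  1.15647886e-01] 0.4939364695778581 [ 0.66955258 -0.33882652 -0.67734685]
```

View pics/w21.png

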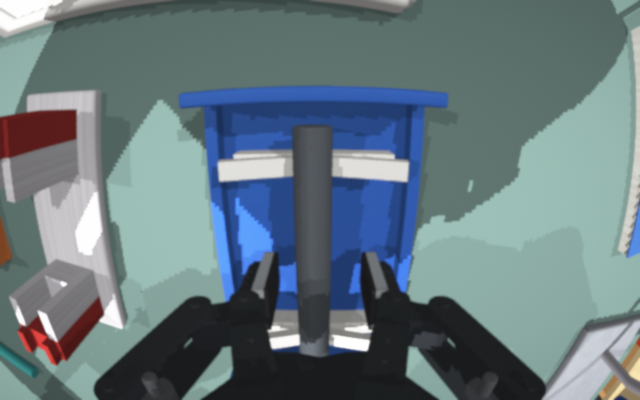

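carry_out(
  increments=[
    {"tx": 0, "ty": 0, "tz": 15, "rx": 0, "ry": 0, "rz": 0},
    {"tx": 0, "ty": 0, "tz": 40, "rx": 0, "ry": 0, "rz": 0},
    {"tx": 0, "ty": 0, "tz": 80, "rx": 0, "ry": 0, "rz": 0},
    {"tx": 0, "ty": 0, "tz": 120, "rx": 0, "ry": 0, "rz": 0},
    {"tx": 0, "ty": 0, "tz": 160, "rx": 0, "ry": 0, "rz": 0},
    {"tx": 0, "ty": 0, "tz": 200, "rx": 0, "ry": 0, "rz": 0},
    {"tx": 0, "ty": 0, "tz": 200, "rx": 0, "ry": 0, "rz": 0},
    {"tx": 0, "ty": 0, "tz": 200, "rx": 0, "ry": 0, "rz": 0},
    {"tx": 0, "ty": 0, "tz": 200, "rx": 0, "ry": 0, "rz": 0},
  ],
)

```text
t: 25.88
position: [562.1, -354.1, 235.8]
eef_rot: [3.139, -0.001, 0.116]
wrist_force: [-0.2, 0.7, -1.3]
gripper_width: 0.499
```

```bash
python3 - <<'E'
from h import *
import pickle
c=cap('wrist'); s=observe(); print(s['t'],s['position'],s['gripper_width'],s['wrist_force'])
fx=pickle.load(open('fix.pkl','rb'));L=model(fx)
L+=rect(fx['box_long'],-66,66,-8,8,34,(255,0,255))+rect(fx['box_short'],-52,52,-8,8,34,(255,0,255))
overlay(c,L,(10,60,430,300),1.85,'w22a')
c=cap('scene');save('s22',c)
E
```

```text
25.9333 [ 561.63072447 -353.66739718  234.21495159] 0.502044399782028 [ 0.11308467 -0.10814008 -0.76074174]
```

View pics/w22a.png

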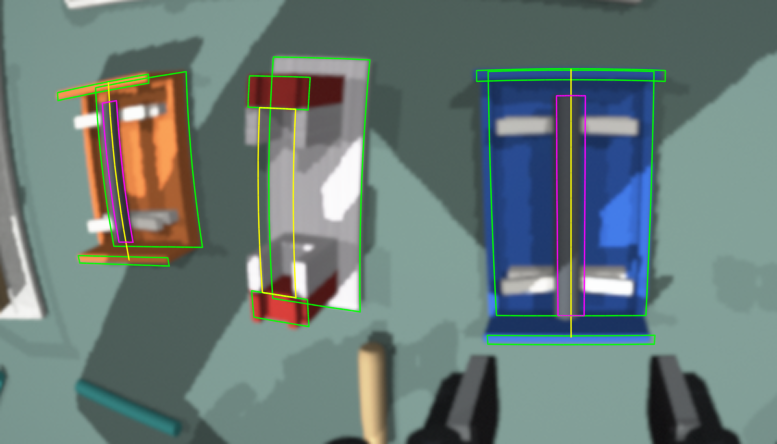

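View pics/s22.png

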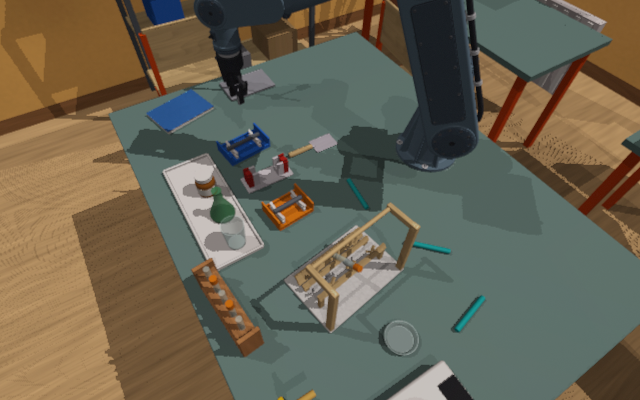

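Both rods lie in their cradles, matching the predicted outlines to about a millimetre. The tube is still in the rack, and the hand is clear of everything. I'm handing in.

```bash
python3 - <<'E'
from h import *
print(sign_off()); s=observe(); print(s['t'],s['wrist_force'])
E
```

```text
the job is handed in; nothing more can be done
None
the job is handed in; nothing more can be done
```

The job is done and handed in at about 26 s of the 72 s allowed. The hand-in reports no verdict.

- **Shorter rod:** it was in the near place of the rack. I lowered it into the gauge slot until the wrist force showed it touching the floor of the slot, and held it there for over half a second. I then laid it in the orange box and let it go.
- **Longer rod:** it was in the far place. I rested it level across both red stops between the ears for over half a second, with about 10 N of contact. I then laid it in the blue box and let it go.
- **Last checks:** in the final wrist picture both rods match the predicted outlines in their cradles to about 1 mm. The final scene picture shows the tube still in the rack, the other bystanders where they were, and the hand about 200 mm above the blue box, touching nothing.
- **What disagreed:**
    - The first move call was refused, because every row needs all six keys.
    - The first fit from the overhead and scene cameras put the blue box about 8 mm off sideways in y, and the rack base is not centred on the rack's origin. I used the closer wrist-camera fits for both.
    - While the longer rod was pressed on the gauge, the wrist moment was about 0.6 N m. That suggests one stop carried most of the force, though the rod looked level in the picture.

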